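# Unload the bath-salt press and weigh the batch

### The job

Wind the screw press fully open, draw its tray out towards you and tip the pressed bath-salt cakes off it into the wire basket. Put the cakes that are drying on the grey mat into the basket too, slide the empty tray back under the open press against its rear stop, then hang the basket by the middle of its bail on the spring balance's hook and let it down gently until the pointer settles, leaving the other things on the table where they are.

Things in the scene. Friction and masses are not known exactly. Their poses are not given: they have to be found in the camera images.
- press: Bench screw press on a plywood board. Origin at the board's underside on the screw's axis, z up, front (loading end) -x. Board: x -295 to +115 mm, y +-80, top at z = 18. Columns 22 mm thick at x = 0, y = +-64 carry the crosshead (x +-26, y +-84, z 125 to 158, bush up to 170). Stop bar across the board's rear, 14 mm high, front face at x = 102: the tray's rear end is 2 mm short of it when home.
- press_axis (a point): Point on top of the press's board, on the screw's axis. Above it hangs the platen, 170 mm (x) by 50 mm (y), 12 mm thick; its underside is 38.5 mm above this point when the wheel is at 0 (1.5 mm clear of cakes lying in the tray) and 68.5 mm when fully open.
- handwheel (a joint): Turn of the handwheel on top of the press's screw, rad, 0 to 6.283; grows anticlockwise seen from above, which opens the press. One whole turn lifts screw, platen and wheel together by 30 mm (4.775 mm per rad); 6.283 is fully open, at the stop. It starts between 0 and 1.2, turns with about 0.15 N m of friction and stays where it is left.
- wheel_centre (a point): Centre of the handwheel, turning and rising with it: 213 mm above the press's origin at 0, 243 mm when open. The rim, at this height, is a 14 mm round bar on a circle of 60 mm radius; hub 32 mm wide, reaching 18 mm above this point; three 10 mm spokes at 0, 120 and 240 degrees from this point's x axis, which lies along the press's x axis when the joint is 0.
- tray: Polished steel channel tray 240 mm long (x), 66 mm wide (y), 25 mm high, 0.2 kg, walls and floor 3 mm; origin at the centre of its underside. Closed at +x, open at its -x end, where cakes slide out from 20 to 25 degrees of tilt. At home its origin is at press x = -20 mm, y = 0, z = 18, open end to the press's front, its front 70 mm clear of the wheel above.
- tray_lip (a point): Middle of the tray's open end, on its floor (tray x = -120 mm, z = 3 mm).
- pressed1: A pressed white bath-salt cake, a plain cylinder 54 mm in diameter and 34 mm high, about 55 g; origin at the centre of its underside, z along its axis. Starts in a row on the tray, under the platen; may be absent.
- pressed2: A pressed white bath-salt cake, a plain cylinder 54 mm in diameter and 34 mm high, about 55 g; origin at the centre of its underside, z along its axis. Starts in a row on the tray, under the platen; may be absent.
- pressed3: A pressed white bath-salt cake, a plain cylinder 54 mm in diameter and 34 mm high, about 55 g; origin at the centre of its underside, z along its axis. Starts in a row on the tray, under the platen; may be absent.
- mat: Grey silicone drying mat, fixed, 170 mm (x) by 190 mm (y), 4 mm thick; origin at the centre of its underside.
- dried1: A pressed white bath-salt cake, a plain cylinder 54 mm in diameter and 34 mm high, about 55 g; origin at the centre of its underside, z along its axis. Starts standing on the drying mat; may be absent.
- dried2: A pressed white bath-salt cake, a plain cylinder 54 mm in diameter and 34 mm high, about 55 g; origin at the centre of its underside, z along its axis. Starts standing on the drying mat; may be absent.
- dried3: A pressed white bath-salt cake, a plain cylinder 54 mm in diameter and 34 mm high, about 55 g; origin at the centre of its underside, z along its axis. Starts standing on the drying mat; may be absent.
- basket: Open wire basket 190 mm (x) by 144 mm (y), rim 62 mm high, floor 3, walls 4, 0.16 kg; origin at the centre of its underside. A rigid bail stands in its y-z plane (x = 0): two black grip sleeves 11 mm thick (x), 14 mm high, from y = 22 to 66 mm either side, centre 118 mm above the origin; between them the bare 8 mm bar makes a bump up to 144 mm, 28 mm wide, for the hook.
- bail_top (a point): Underside of the bail's middle bump, the point that rests on the hook: 136 mm above the basket's origin.
- stand: Retort stand holding the spring balance, fixed. Origin on the table straight below the hook. Base plate 12 mm high at x from 80 to 220 mm, y +-75 mm; upright rod 12 mm thick at x = 140 mm, 612 mm high; the balance's tube, 32 mm wide, hangs over the origin from z = 355 to 568 mm.
- hook_seat (a point): Lowest point inside the hook, 218 mm above the table when unloaded. The hook (6 mm wire) lies in the stand's y-z plane: shank 17 mm to +y, joining a middle rod 50 mm above the seat that goes up to the tube; tip 17 mm to -y, its end 23 mm above the seat. A bar lying along the stand's x axis goes in over the tip from -y into the 28 mm gap, then down.
- balance (a joint): Pull of the spring balance, m: 0 unloaded, grows as the hook is pulled down, up to 0.085 (stop). Stiffness 120 N/m; damped; the dark disc in the clear tube is the pointer.
- jar: Closed jar 66 mm wide, 95 mm high: leave it alone.
- beaker: Glass beaker 68 mm wide, 85 mm high: leave it alone.
- bottle: White bottle 60 mm wide, 170 mm high: leave it alone.
- carton: Cardboard carton 90 by 120 mm, 70 mm high: leave it alone.
- bowl: Steel bowl 150 mm wide, 65 mm high: leave it alone.
- scoop: Steel spoon 190 mm long: leave it alone.
There are look-alikes about, which are no part of the job. What is shaped like the basket but purple is not meant.

How it is judged:
By the outcome, as a careful person would: the job done as asked, in the order asked, and still so for the second after the job is handed in, with the robot touching nothing.
Of pressed1, pressed2, pressed3 only 1 to 3 are there at a start; the rules pass over those that are not, and their reading is None.
Of dried1, dried2, dried3 only 1 to 3 are there at a start; the rules pass over those that are not, and their reading is None.
At some moment in a run one of dried1, dried2, dried3, basket may be knocked a few centimetres aside while the robot is not near it.
It also fails if it takes over 210 s, if anything falls off the work surface, if the arm or the gripper's body presses on something with over 40 N, if the wrist force passes 120 N, or if a joint passes its speed limit or range.

### The arm

A 6-joint arm with a two-finger parallel gripper is mounted at the origin on the work surface. World frame = base frame: x ahead of the robot, y to its left, z up, the work surface at z = 0. Lengths are in m, angles in degrees, forces in N, time in s.
With the tool pointing down it reaches from about 0.4 to 0.825 m from the base axis. Payload 7 kg.
Tool frame: the origin (TCP) lies at the very end of the fingers, on their centre line; the grasp point (between the pads) lies 19 mm behind it (ctrl.pinch_z is the distance from the TCP to the grasp point, in m); z points along the fingers, x is the direction in which the jaws open and shut, and the axes are right-handed (so a half turn about z gives the same grasp; the last joint's range is limited). The gripper opens to 88 mm and grips with 3 to 60 N. Pads are 19 mm wide; open, the fingers measure 130 mm over their backs; the gripper's body (78 mm by 193 mm) begins 47 mm behind the grasp point.
Start: joints at [81.137, 20.546, 0.682, 0, -70.136, -16.507], TCP at [0.289, 0.61, 0.201] pointing down, gripper open.
Joint ranges: [-176.03, 176.03], [-82.01, 121.73], [-58.28, 71.71], [-173.87, 95.51], [-174.79, -0.11], [-173.66, 173.66]. Speed limits (degrees/s): [136.94, 136.94, 172.46, 180, 180, 180].

### API

Orientations are given as [roll, pitch, yaw] about the fixed x, y, z axes, in that order (R = Rz(yaw) Ry(pitch) Rx(roll)).
In Python, from plant import ctrl gives the robot as it stands.
- The arm moves only by the tool carry_out, never from a script. Its argument "increments" is a list of rows, each a list of 7 numbers: the turn, a rotation vector about the world's x, y, z in degrees, then the shift along the world's x, y, z in mm, then the closure, from 0 (fully open) to 1 (shut). In form: [[ax, ay, az, dx, dy, dz, grip], ...]. A call has 1 to 20 rows; each row is the pose to reach, as a shift and turn from the pose commanded when the call began; what a row does not reach only later rows make up. A row lasts 1/8 s, in which the tool goes at most 62.5 mm and 10.7 degrees, less where a joint would pass 70% of its speed; a pose out of reach is approached as far as the arm can. A call with a gripper value outside its range is refused whole. The fingers move at their own pace and stop on an object; the grip force is fixed at half the most. Time passes only in rows, so rows that repeat a pose let the fingers close. It gives the time, the measured TCP pose, the force and the opening at its end, in the units of the state.
- ctrl.get_obs(): the state, without advancing time (a new reading comes with each control period).
- ctrl.snapshot(name): name is "side" or "top"; returns a dict with "pixels" (480x640x3 uint8, blue, green, red), "intrinsics" (3x3 intrinsics, pixels), "rvec" (rotation vector, rad) and "tvec" (3), from world to camera coordinates, as OpenCV has them. Camera axes: x right, y down, z forward; pixel columns grow to the right and rows downward; lengths in m; the calibration is good to about 2 mm. A picture is of the moment at which its call begins. There is no depth.
- ctrl.close_job(): hands the job in, once; it reports no verdict.
Trained networks look in a picture, given as the dict that the camera call returned (one of the last four; its "shot" number tells which), for a name from the list of things; names that differ only in an ending like _2 or _b are one class to them, and where a whole thing is asked for, a point or a joint stands for the part that bears it (a point fixed in the world has none). Each returns a list of dicts, best first, with "confidence" (0 to 1); they miss things now and then, are a little off and sometimes report something else, mostly with a low value. They report only what shows in the picture. A call takes as long as a camera call. They do not tell look-alikes from the thing itself.
- ctrl.search_frame(picture, label): "centre" ([x, y, z] in m, in world coordinates, good to about 4 mm: the middle of the surface that is visible of it).
- ctrl.outline_of(picture, label): "pixels" (480x640 bool, what is visible of it).
The state is a dict: "clock": time; "joint_pos": joint angles; "qvel": joint speeds; "tau": joint torques, N m; "tool_pos": TCP position; "orientation": TCP orientation; "force": force on the tool from outside, world axes, zero at the start; "moment": the same for the moment, N m; "opening": finger opening in m.
Only numpy, scipy, OpenCV 4.12 (cv2) and the standard library are available. Lean on these libraries where they do the work, as an engineer would, in place of code of your own. Each camera call takes 0.05 s, during which the arm holds its last target. There are 200 camera calls.

## Working session

There is one attempt and no reset: what is moved stays moved. The work goes in short steps, Python scripts to look and compute and a tool call to move; the robot and the scene stay as the last step left them, time stands still between calls to the robot, and variables do not carry over. Pictures are saved under pics/ and viewed, about 12 in all and at most 16, crops included, and the job is handed in when it is done.

Besides the shell and the picture viewer there is one more tool, called by a JSON object that holds its "api" and its "payload", one argument or row to a line. carry_out: Moves the arm, as the interface text tells. Its arguments: {"type":"object","properties":{"increments":{"type":"array"}},"required":["increments"]}

```bash
ls; mkdir -p pics; cat > h.py <<'E'
from plant import ctrl
import numpy as np, cv2
def snap(n,save=None):
    p=ctrl.snapshot(n)
    if save: cv2.imwrite('pics/'+save,p['pixels'])
    return p
def proj(p,X):
    return cv2.projectPoints(np.float64(X).reshape(-1,1,3),np.float64(p['rvec']),np.float64(p['tvec']),np.float64(p['intrinsics']),None)[0].reshape(-1,2)
def unproj(p,uv,z):
    R=cv2.Rodrigues(np.float64(p['rvec']))[0];t=np.float64(p['tvec']).ravel();K=np.float64(p['intrinsics'])
    C=-R.T@t;d=R.T@np.linalg.solve(K,np.array([uv[0],uv[1],1.]))
    return C+d*(z-C[2])/d[2]
def find(p,labels,k=3):
    for l in labels:
        for r in ctrl.search_frame(p,l)[:k]:
            print(l,np.round(r['centre'],4),round(r['confidence'],2),np.round(proj(p,r['centre'])[0]))
E
python3 - <<'E'
from h import *
a=snap('top','t0.png');b=snap('side','s0.png')
for p in(a,b):
    R=cv2.Rodrigues(np.float64(p['rvec']))[0];print('cam',-R.T@np.ravel(p['tvec']),R.round(2).tolist())
    find(p,['press','press_axis','wheel_centre','tray','tray_lip','pressed1','mat','dried1','basket','bail_top','stand','hook_seat'])
print(ctrl.get_obs())
E
```

```text
pics
cam [0.30595551 0.05408466 1.9479452 ] [[-0.02, -1.0, 0.01], [-0.99, 0.01, -0.14], [0.14, -0.02, -0.99]]
press [0.7329 0.0938 0.1107] 0.59 [294. 192.]
press_axis [ 0.5525 -0.253   0.0183] 0.61 [399. 250.]
wheel_centre [ 0.6285 -0.2555  0.2222] 0.58 [409. 216.]
wheel_centre [0.7558 0.2556 0.0148] 0.25 [247. 192.]
tray [ 0.5306 -0.2507  0.0203] 0.63 [398. 256.]
tray_lip [ 0.5287 -0.2499  0.0182] 0.98 [398. 257.]
tray_lip [ 0.6241 -0.2616  0.2191] 0.71 [411. 217.]
mat [0.4414 0.2863 0.0072] 0.65 [238. 285.]
dried1 [0.3956 0.353  0.0406] 0.78 [216. 299.]
dried1 [0.4912 0.2965 0.0379] 0.52 [234. 270.]
dried1 [0.4793 0.0672 0.0205] 0.25 [304. 273.]
basket [0.4835 0.0661 0.0233] 0.87 [304. 271.]
basket [0.3567 0.5928 0.0226] 0.83 [143. 312.]
bail_top [0.3601 0.5968 0.0251] 0.85 [142. 311.]
bail_top [0.4821 0.064  0.0235] 0.8 [304. 272.]
stand [0.7537 0.2559 0.0129] 0.7 [247. 193.]
stand [0.5867 0.5162 0.0172] 0.52 [169. 243.]
stand [ 0.5497 -0.2512  0.0206] 0.43 [398. 250.]
hook_seat [0.3959 0.3517 0.0364] 0.19 [217. 299.]
cam [-0.11114778 -1.05179517  0.88888471] [[0.86, -0.51, 0.01],
[... 1163 characters left out ...]
]
hook_seat [0.4862 0.2778 0.0342] 0.23 [256. 231.]
{'clock': 1.3, 'joint_pos': array([ 8.11365893e+01,  2.05452785e+01,  6.80957003e-01, -1.56347821e-03,
       -7.01371689e+01, -1.65094698e+01]), 'qvel': array([-0.1034115 ,  0.05652721, -0.04734839, -0.02628103,  0.05197633,
       -0.01173174]), 'tau': array([-2.04263379e-03, -5.82392085e+01,  2.93309695e+01,  7.00260043e+00,
        1.23511264e-02, -2.20316394e-05]), 'tool_pos': array([0.28920934, 0.60985487, 0.20096092]), 'orientation': array([ 1.79999014e+02, -1.84681397e-03, -1.15373412e+02]), 'force': array([0.3876285 , 0.25875245, 0.30004286]), 'moment': array([ 0.00447857, -0.00250571, -0.02848273]), 'opening': 0.08753824413647486}
```

```bash
python3 - <<'E'
import cv2
a=cv2.imread('pics/t0.png')[130:370,90:470];b=cv2.imread('pics/s0.png')[40:400,120:520]
cv2.imwrite('pics/t0c.png',cv2.resize(a,None,fx=2.1,fy=2.1,interpolation=2));cv2.imwrite('pics/s0c.png',cv2.resize(b,None,fx=1.66,fy=1.66,interpolation=2))
E
```

```text
(no output)
```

View pics/t0c.png

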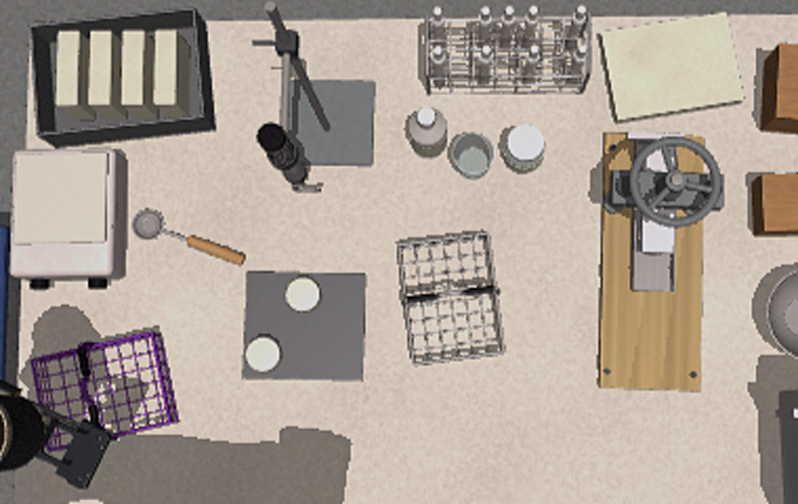

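View pics/s0c.png

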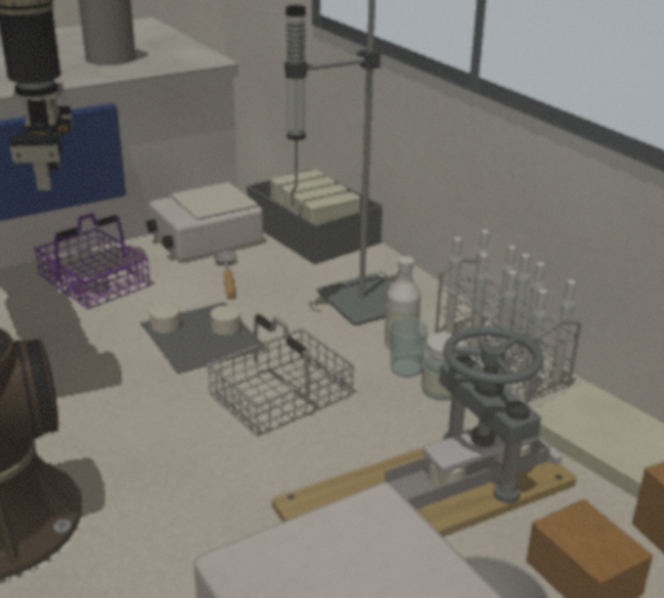

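Top view: silver wire basket at crop (450,298), which is orig (304,272). The purple look-alike is at (105,390), orig (140,315), and is not meant. Two cakes are on the mat (303,294), (262,353). The press is at right with its front towards the robot. The silver basket is the one described, since only the purple one is excluded. I'll measure poses next and confirm with one enlarged crop.

```bash
python3 - <<'E'
from h import *
a=snap('top','t1.png')
hsv=cv2.cvtColor(a['pixels'],cv2.COLOR_BGR2HSV)
m=ctrl.outline_of(a,'press_axis'); print([ (r['confidence'],r['pixels'].sum()) for r in m[:2]])
w=((hsv[...,0]>10)&(hsv[...,0]<25)&(hsv[...,1]>95)).astype(np.uint8); w[:, :370]=0; w[:,432:]=0
w[:190]=0;w[330:]=0
print(w.sum())
# edges by line: left & right boundary per row
def edge(rows,side):
    pts=[]
    for v in rows:
        c=np.where(w[v])[0]
        if len(c)>5: pts.append((c[0]-.5 if side=='l' else c[-1]+.5,v))
    return [unproj(a,q,0.018)[:2] for q in pts]
for s in 'lr':
    P=np.array(edge(range(255,312),s)); k=np.polyfit(P[:,0],P[:,1],1); print(s,k,np.polyval(k,[.4,.6]),np.degrees(np.arctan(k[0])),np.std(P[:,1]-np.polyval(k,P[:,0])))
F=[];B=[]
for u in range(378,420):
    c=np.where(w[:,u])[0]
    if len(c): F.append(unproj(a,(u,c[-1]+.5),.018)[:2])
F=np.array(F);k=np.polyfit(F[:,1],F[:,0],1);print('front',k,np.polyval(k,-.255))
c1=a['pixels'][185:320,370:440];c2=a['pixels'][230:312,270:340]
c=np.hstack([cv2.resize(c1,(385,742),interpolation=2)[:590],cv2.resize(c2,(410,480),interpolation=2)[np.r_[0:480,[0]*110]]])
cv2.imwrite('pics/c1.png',c)
# basket mask
for r in ctrl.outline_of(a,'basket')[:3]:
    ys,xs=np.where(r['pixels']);print(r['confidence'],xs.mean(),ys.mean(),cv2.minAreaRect(np.c_[xs,ys].astype(np.float32)))
E
```

```text
[(0.94, np.int64(5980))]
3488
l [-0.05387451 -0.14740298] [-0.16895279 -0.17972769] -3.0838007886883463 0.0010818411454040816
r [-0.06468383 -0.30173234] [-0.32760588 -0.34054264] -3.7009544302550097 0.0009075248067410857
front [0.05878115 0.35105797] 0.3360687775380427
0.85 303.2457912457912 258.32996632996634 ((302.58221435546875, 257.7559814453125), (30.725584030151367, 45.53559494018555), 82.05652618408203)
0.75 143.86438356164385 309.67123287671234 ((139.35845947265625, 314.91351318359375), (46.52586364746094, 64.42558288574219), 76.4295654296875)
```

View pics/c1.png

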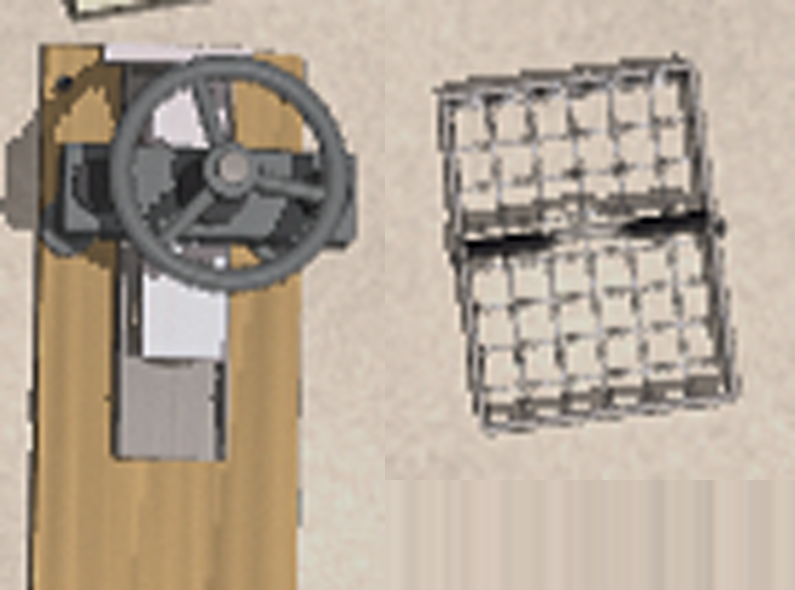

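Enlarged crop: the silver basket's sleeves run at about 10° and it is the wire one, so that's the target. Wheel hub is at orig (412,216), with spokes at about 16/136/256° world, so the joint reads about 0.33 rad. Two cakes stand on the mat. I'll move over the rim at 76°.

{"api": "carry_out", "payload": {
  "increments": [
    [0, 0, 0, 0, 0, 60, 0.59],
    [0, 0, -169, 356, -814, 109, 0.59],
    [0, 0, -169, 356, -814, 109, 0.59],
    [0, 0, -169, 356, -814, 109, 0.59],
    [0, 0, -169, 356, -814, 109, 0.59],
    [0, 0, -169, 356, -814, 109, 0.59],
    [0, 0, -169, 356, -814, 109, 0.59],
    [0, 0, -169, 356, -814, 109, 0.59],
    [0, 0, -169, 356, -814, 109, 0.59],
    [0, 0, -169, 356, -814, 109, 0.59],
    [0, 0, -169, 356, -814, 109, 0.59],
    [0, 0, -169, 356, -814, 109, 0.59],
    [0, 0, -169, 356, -814, 109, 0.59],
    [0, 0, -169, 356, -814, 109, 0.59],
    [0, 0, -169, 356, -814, 109, 0.59],
    [0, 0, -169, 356, -814, 109, 0.59],
    [0, 0, -169, 356, -814, 109, 0.59],
    [0, 0, -169, 356, -814, 109, 0.59],
    [0, 0, -169, 356, -814, 109, 0.59],
    [0, 0, -169, 356, -814, 109, 0.59]
  ]
}}

```text
clock: 3.95
tool_pos: [0.6452, -0.2037, 0.3103]
orientation: [180.0, -0.0, 75.8]
force: [-0.8, -0.8, -0.7]
opening: 0.0359
```

```bash
python3 - <<'E'
from h import *
o=ctrl.get_obs();print(o['tool_pos'],o['orientation'],o['joint_pos'],o['opening'])
a=snap('top','t2.png');b=snap('side','s2.png')
find(a,['wheel_centre','press_axis','tray_lip','hook_seat','bail_top']);find(b,['wheel_centre','hook_seat','bail_top','stand'])
# fit predicted press geometry on side image
def T(yaw,o):
    c,s=np.cos(np.radians(yaw)),np.sin(np.radians(yaw));return lambda P:np.array(P)@np.array([[c,s,0],[-s,c,0],[0,0,1]])+o
P=T(-3.4,np.array([.6305,-.262,0]))
th=np.radians(np.arange(0,360,10))
rim=np.c_[60*np.cos(th),60*np.sin(th),0*th+214.6]/1000
bd=np.array([[-295,-80,18],[-295,80,18],[115,80,18],[115,-80,18],[-140,-33,43],[-140,33,43],[-140,33,18],[-140,-33,18]])/1000
out=[]
for p in(a,b):
    im=cv2.resize(p['pixels'],None,fx=4,fy=4,interpolation=cv2.INTER_CUBIC)
    for X,c in((rim,(0,0,255)),(bd,(0,255,0))):
        for u in proj(p,P(X)): cv2.circle(im,tuple(int(q*4+2) for q in u),2,c,-1)
    u=proj(p,P([0,0,.1]))[0]*4
    x0=int(u[0]-250);y0=int(u[1]-230);out.append(im[y0:y0+590,x0-60:x0+340])
cv2.imwrite('pics/c2.png',np.hstack(out))
E
```

```text
[ 0.64522148 -0.20369588  0.31025785] [ 1.79975661e+02 -6.67732246e-03  7.57664351e+01] [-1.05395102e+00  1.82602185e+01  1.12969799e+01 -9.59240168e-04
 -8.30115413e+01 -1.03179499e+02] 0.035867380958541306
wheel_centre [ 0.6049 -0.2492  0.2237] 0.75 [407. 223.]
press_axis [ 0.504  -0.2498  0.0166] 0.86 [398. 264.]
tray_lip [ 0.526  -0.251   0.0172] 0.95 [398. 257.]
bail_top [0.484  0.0918 0.0028] 0.93 [296. 272.]
bail_top [0.3495 0.6043 0.0225] 0.56 [140. 315.]
bail_top [0.3976 0.3533 0.0338] 0.28 [216. 298.]
wheel_centre [ 0.6208 -0.27    0.2184] 0.82 [415. 254.]
bail_top [0.347  0.5887 0.0432] 0.75 [176. 198.]
bail_top [0.4763 0.05   0.0388] 0.69 [290. 268.]
bail_top [ 0.6788 -0.2911  0.0429] 0.45 [433. 313.]
stand [0.7332 0.252  0.3704] 0.89 [334. 112.]
stand [0.4864 0.2798 0.0354] 0.44 [256. 231.]
```

View pics/c2.png

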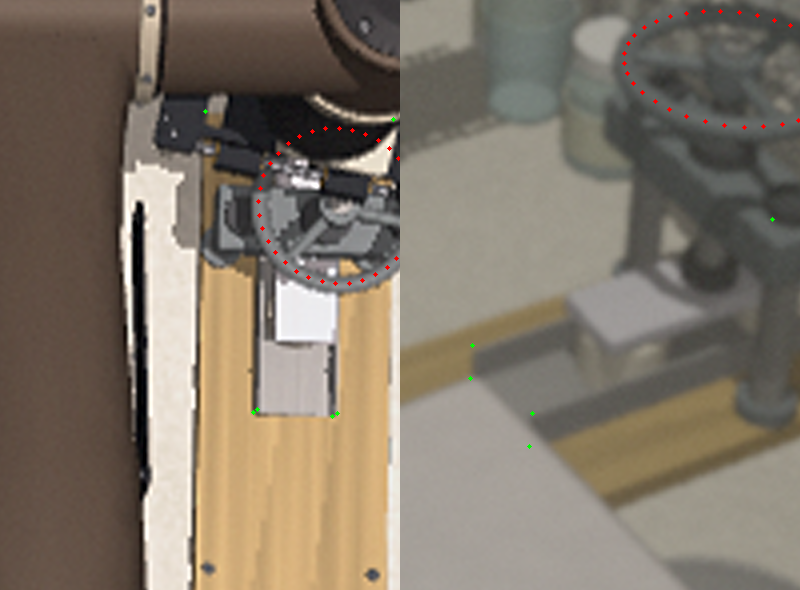

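The projected model sits on the rim, tray and board within 1–2 mm, so the pose is good. Next: descend, grip, and print the arc table.

```bash
python3 - <<'E'
import numpy as np
for f0,n in((76,17),(110,17)):
    for i in range(1,n+1):
        f=np.radians(f0+10*i);g=np.radians(f0)
        print([0,0,10*i,round(60*(np.cos(f)-np.cos(g)),1),round(60*(np.sin(f)-np.sin(g)),1),round(4.775*np.radians(10*i),1),1],end=', ')
    print()
E
```

```text
[0, 0, 10, np.float64(-10.3), np.float64(1.6), np.float64(0.8), 1], [0, 0, 20, np.float64(-20.8), np.float64(1.5), np.float64(1.7), 1], [0, 0, 30, np.float64(-31.1), np.float64(-0.5), np.float64(2.5), 1], [0, 0, 40, np.float64(-40.8), np.float64(-4.3), np.float64(3.3), 1], [0, 0, 50, np.float64(-49.8), np.float64(-9.7), np.float64(4.2), 1], [0, 0, 60, np.float64(-57.7), np.float64(-16.5), np.float64(5.0), 1], [0, 0, 70, np.float64(-64.3), np.float64(-24.7), np.float64(5.8), 1], [0, 0, 80, np.float64(-69.3), np.float64(-33.8), np.float64(6.7), 1], [0, 0, 90, np.float64(-72.7), np.float64(-43.7), np.float64(7.5), 1], [0, 0, 100, np.float64(-74.4), np.float64(-54.0), np.float64(8.3), 1], [0, 0, 110, np.float64(-74.2), np.float64(-64.5), np.float64(9.2), 1], [0, 0, 120, np.float64(-72.2), np.float64(-74.8), np.float64(10.0), 1], [0, 0, 130, np.float64(-68.4), np.float64(-84.5), np.float64(10.8), 1], [0, 0, 140, np.float64(-63.1), np.float64(-93.5), np.float64(11.7), 1], [0, 0, 150, np.float64(-56.2), np.float64(-101.4), np.float64(12.5), 1], [0, 0, 160, np.float64(-48.1), np.float64(-108
[... 602 characters left out ...]
.float64(-38.6), np.float64(-66.8), np.float64(6.7), 1], [0, 0, 90, np.float64(-35.9), np.float64(-76.9), np.float64(7.5), 1], [0, 0, 100, np.float64(-31.4), np.float64(-86.4), np.float64(8.3), 1], [0, 0, 110, np.float64(-25.4), np.float64(-94.9), np.float64(9.2), 1], [0, 0, 120, np.float64(-18.0), np.float64(-102.3), np.float64(10.0), 1], [0, 0, 130, np.float64(-9.5), np.float64(-108.3), np.float64(10.8), 1], [0, 0, 140, np.float64(0.0), np.float64(-112.8), np.float64(11.7), 1], [0, 0, 150, np.float64(10.1), np.float64(-115.5), np.float64(12.5), 1], [0, 0, 160, np.float64(20.5), np.float64(-116.4), np.float64(13.3), 1], [0, 0, 170, np.float64(30.9), np.float64(-115.5), np.float64(14.2), 1],
```

{"api": "carry_out", "payload": {
  "increments": [
    [0, 0, 0, 0, 0, -50, 0.59],
    [0, 0, 0, 0, 0, -90, 0.59],
    [0, 0, 0, 0, 0, -114, 0.59],
    [0, 0, 0, 0, 0, -114, 0.59],
    [0, 0, 0, 0, 0, -114, 1],
    [0, 0, 0, 0, 0, -114, 1],
    [0, 0, 0, 0, 0, -114, 1],
    [0, 0, 0, 0, 0, -114, 1]
  ]
}}

```text
clock: 5.5
tool_pos: [0.6454, -0.2041, 0.1965]
orientation: [180.0, -0.0, 75.6]
force: [0.7, -0.4, -0.5]
opening: 0.0028
```

Opening is 2.8 mm, where the rim should hold it at 14. I'll look.

```bash
python3 - <<'E'
from h import *
b=snap('side');a=snap('top')
o=ctrl.get_obs();print(o['opening'],o['tool_pos'])
out=[]
for p,f in((a,5),(b,5)):
    im=cv2.resize(p['pixels'],None,fx=f,fy=f,interpolation=cv2.INTER_CUBIC)
    u=proj(p,[.6454,-.2041,.1965])[0]
    cv2.circle(im,tuple(int(q*f+2) for q in u),3,(0,0,255),-1)
    x0=int(u[0]*f-200);y0=int(u[1]*f-300);out.append(im[y0:y0+590,x0:x0+400])
cv2.imwrite('pics/c3.png',np.hstack(out))
E
```

```text
0.0006792432996744189 [ 0.64528556 -0.20426631  0.19631579]
```

View pics/c3.png

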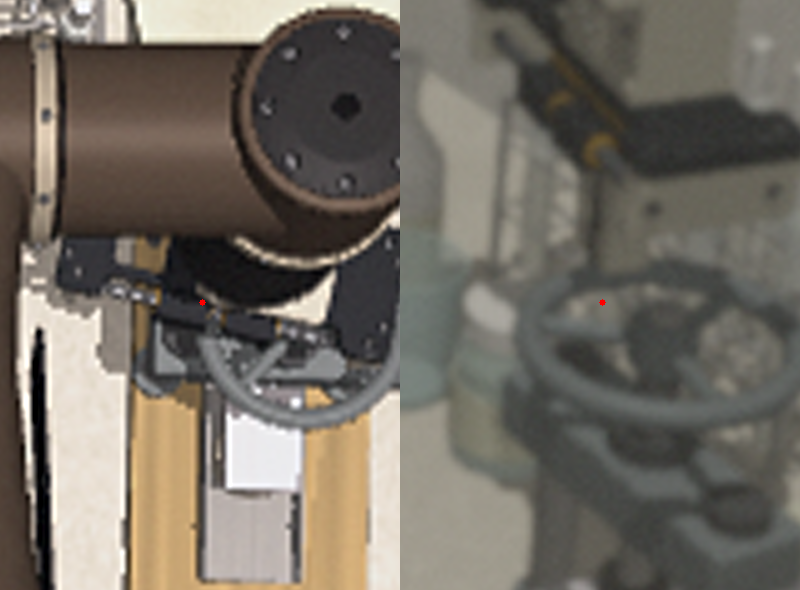

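The top view doesn't show the tips. In the side view the finger disappears at the rim's far edge and the projected TCP (600,300) lies inside the rim. I need a closer crop.

```bash
python3 - <<'E'
from h import *
b=snap('side');f=12
im=cv2.resize(b['pixels'],None,fx=f,fy=f,interpolation=cv2.INTER_CUBIC)
im=cv2.convertScaleAbs(im,alpha=1.6,beta=10)
th=np.radians(np.arange(0,360,5))
for X,c in (([[.6453,-.2042,.1964+k/100] for k in range(0,8)],(0,0,255)),(np.c_[.6305+.06*np.cos(th),-.262+.06*np.sin(th),0*th+.2146],(0,255,0))):
    for u in proj(b,X): cv2.circle(im,tuple(int(q*f+6) for q in u),3,c,-1)
u=proj(b,[.635,-.24,.22])[0]*f
x0,y0=int(u[0]-390),int(u[1]-330)
cv2.imwrite('pics/c4.png',im[y0:y0+590,x0:x0+780])
E
```

```text
(no output)
```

View pics/c4.png

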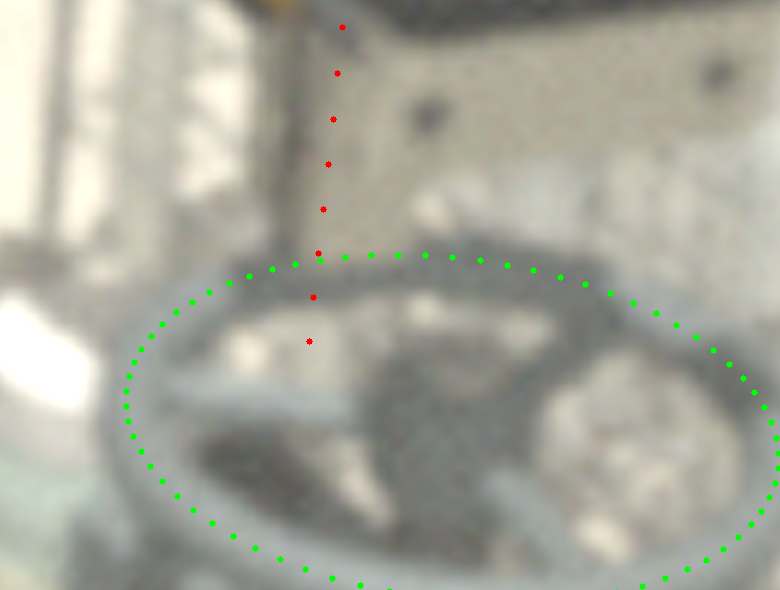

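```bash
python3 - <<'E'
from h import *
print(ctrl.pinch_z)
b=snap('side')
s0=cv2.imread('pics/s0.png');s2=cv2.imread('pics/s2.png');out=[]
for im,X in((s0,[.2892,.6099,.201]),(s2,[.6452,-.2037,.3103])):
    f=6;L=cv2.convertScaleAbs(cv2.resize(im,None,fx=f,fy=f,interpolation=2),alpha=1.5)
    for k in (0,19,66): 
        u=proj(b,np.array(X)+[0,0,k/1e3])[0]*f+3
        cv2.circle(L,tuple(int(q) for q in u),3,(0,0,255),-1)
        if k==0:x0,y0=int(u[0]-200),int(u[1]-350)
    out.append(L[y0:y0+550,x0:x0+400])
cv2.imwrite('pics/c5.png',np.hstack(out))
E
```

```text
0.0188
```

View pics/c5.png

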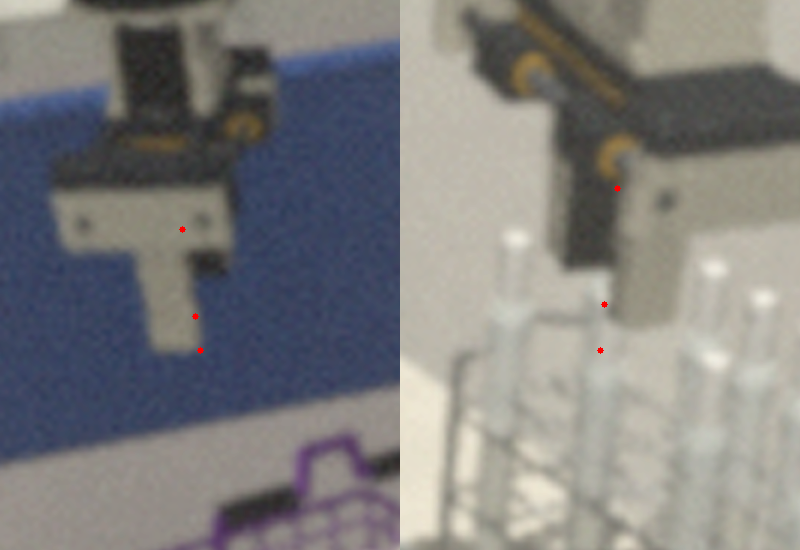

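The side view places the fingertips about 20 mm above the reported TCP, which the missed grip also suggests. I'll test it physically with a slow touch on bare table.

{"api": "carry_out", "payload": {
  "increments": [
    [0, 0, 0, 0, 0, 60, 1],
    [0, 0, 0, 0, 0, 110, 1],
    [0, 0, 0, -60, 30, 110, 1],
    [0, 0, 0, -110, 60, 80, 1],
    [0, 0, 0, -160, 90, 20, 1],
    [0, 0, 0, -195, 104, -40, 1],
    [0, 0, 0, -195, 104, -100, 1],
    [0, 0, 0, -195, 104, -150, 1],
    [0, 0, 0, -195, 104, -170, 1],
    [0, 0, 0, -195, 104, -180, 1],
    [0, 0, 0, -195, 104, -187, 1],
    [0, 0, 0, -195, 104, -190, 1],
    [0, 0, 0, -195, 104, -193, 1],
    [0, 0, 0, -195, 104, -193, 1]
  ]
}}

```text
clock: 7.45
tool_pos: [0.4506, -0.1001, 0.0034]
orientation: [179.9, -0.0, 75.6]
force: [-1.5, -0.2, 0.1]
opening: 0.0005
```

```bash
python3 - <<'E'
from h import *
o=ctrl.get_obs();X=o['tool_pos'];print(X,o['force'],o['orientation'],o['opening'],o['joint_pos'])
out=[]
for n in('top','side'):
    b=snap(n);f=6;L=cv2.convertScaleAbs(cv2.resize(b['pixels'],None,fx=f,fy=f,interpolation=2),alpha=1.4)
    for k in (0,19,66): 
        u=proj(b,np.array(X)+[0,0,k/1e3])[0]*f+3
        cv2.circle(L,tuple(int(q) for q in u),3,(0,0,255),-1)
        if k==0:x0,y0=int(u[0]-200),int(u[1]-350)
    out.append(L[y0:y0+550,x0:x0+400])
cv2.imwrite('pics/c6.png',np.hstack(out))
E
```

```text
[ 0.4505902  -0.10010172  0.00342208] [-1.488766   -0.20174823  0.06451237] [ 1.79948760e+02 -2.44144702e-02  7.56246105e+01] 0.000477877751040712 [ 1.20285529e+01  1.41429678e+01 -3.98664635e+01  1.56581023e-03
 -3.59338166e+01 -1.16405221e+02]
```

View pics/c6.png

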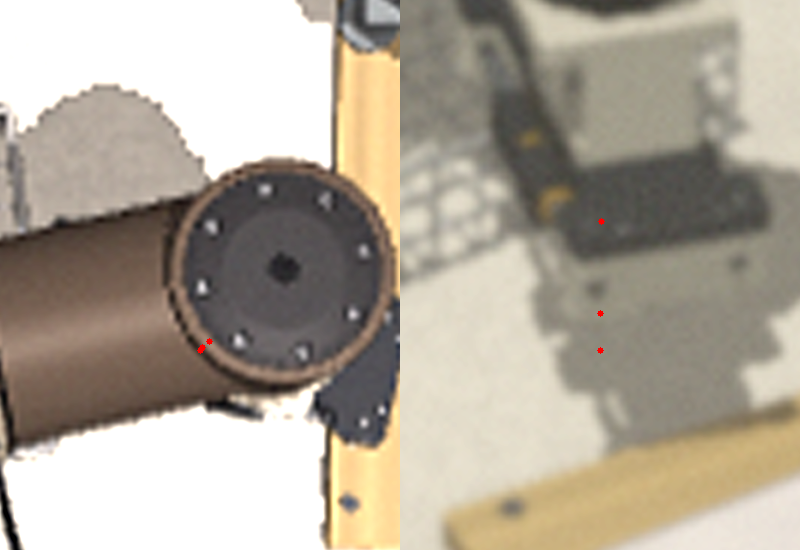

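{"api": "carry_out", "payload": {
  "increments": [
    [0, 0, 0, 0, 0, -3, 1],
    [0, 0, 0, 0, 0, -5, 1],
    [0, 0, 0, 0, 0, -5, 1]
  ]
}}

```text
clock: 7.92
tool_pos: [0.45, -0.1002, -0.0023]
orientation: [-180.0, 0.0, 75.6]
force: [-0.3, 0.6, -0.2]
opening: 0.0003
```

{"api": "carry_out", "payload": {
  "increments": [
    [0, 0, 0, 0, 0, -3, 1],
    [0, 0, 0, 0, 0, -3, 1]
  ]
}}

```text
clock: 8.18
tool_pos: [0.4501, -0.1002, -0.0053]
orientation: [-180.0, 0.0, 75.6]
force: [0.2, -0.6, 0.0]
opening: 0.0006
```

{"api": "carry_out", "payload": {
  "increments": [
    [0, 0, 0, 0, 0, -3, 1],
    [0, 0, 0, 0, 0, -3, 1]
  ]
}}

```text
clock: 8.43
tool_pos: [0.45, -0.1002, -0.0083]
orientation: [-180.0, 0.0, 75.6]
force: [0.3, -0.9, -0.2]
opening: 0.0002
```

{"api": "carry_out", "payload": {
  "increments": [
    [0, 0, 0, 0, 0, -3, 1],
    [0, 0, 0, 0, 0, -3, 1]
  ]
}}

```text
clock: 8.68
tool_pos: [0.45, -0.1002, -0.0113]
orientation: [-180.0, 0.0, 75.6]
force: [-0.0, -0.1, -0.7]
opening: 0.0005
```

{"api": "carry_out", "payload": {
  "increments": [
    [0, 0, 0, 0, 0, -3, 1],
    [0, 0, 0, 0, 0, -3, 1]
  ]
}}

```text
clock: 8.93
tool_pos: [0.4501, -0.1001, -0.0143]
orientation: [-180.0, 0.0, 75.6]
force: [-0.4, 0.1, 0.7]
opening: 0.0004
```

{"api": "carry_out", "payload": {
  "increments": [
    [0, 0, 0, 0, 0, -3, 1],
    [0, 0, 0, 0, 0, -3, 1]
  ]
}}

```text
clock: 9.18
tool_pos: [0.45, -0.1002, -0.0173]
orientation: [-180.0, 0.0, 75.6]
force: [0.8, 0.3, -0.3]
opening: 0.0003
```

{"api": "carry_out", "payload": {
  "increments": [
    [0, 0, 0, 0, 0, -2, 1],
    [0, 0, 0, 0, 0, -2, 1]
  ]
}}

```text
clock: 9.43
tool_pos: [0.4501, -0.1001, -0.0192]
orientation: [-180.0, 0.0, 75.6]
force: [-0.0, -0.4, 0.4]
opening: 0.0007
```

{"api": "carry_out", "payload": {
  "increments": [
    [0, 0, 0, 0, 0, -1, 1],
    [0, 0, 0, 0, 0, -1, 1]
  ]
}}

```text
clock: 9.68
tool_pos: [0.4502, -0.1001, -0.0201]
orientation: [-180.0, 0.0, 75.6]
force: [0.1, -0.9, 1.3]
opening: 0.0006
```

{"api": "carry_out", "payload": {
  "increments": [
    [0, 0, 0, 0, 0, -2, 1],
    [0, 0, 0, 0, 0, -2, 1]
  ]
}}

```text
clock: 9.93
tool_pos: [0.4501, -0.1002, -0.0222]
orientation: [-180.0, 0.0, 75.6]
force: [-0.1, -0.5, 1.0]
opening: 0.0002
```

```bash
python3 - <<'E'
from h import *
o=ctrl.get_obs();print(o['tool_pos'],o['force'],o['moment'])
a=cv2.imread('pics/t0.png');p=snap('side')
s0=cv2.imread('pics/s0.png')
E
```

```text
[ 0.45009835 -0.10016005 -0.02219785] [-0.08830376 -0.54607564  0.96723682] [-0.02195614 -0.16241111  0.05002409]
```

{"api": "carry_out", "payload": {
  "increments": [
    [0, 0, 0, 0, 0, -2, 1],
    [0, 0, 0, 0, 0, -2, 1]
  ]
}}

```text
clock: 10.22
tool_pos: [0.4501, -0.1001, -0.0242]
orientation: [-180.0, 0.0, 75.6]
force: [0.5, -0.4, -0.2]
opening: 0.0003
```

{"api": "carry_out", "payload": {
  "increments": [
    [0, 0, 0, 0, 0, -2, 1],
    [0, 0, 0, 0, 0, -2, 1]
  ]
}}

```text
clock: 10.48
tool_pos: [0.4504, -0.1001, -0.0254]
orientation: [180.0, 0.0, 75.7]
force: [-4.1, 1.3, 12.1]
opening: 0.0005
```

Contact is at TCP z = −25 mm, so the fingertips really end 25 mm short of the stated TCP. I'll measure any lateral tool offset with side views at three yaws.

{"api": "carry_out", "payload": {
  "increments": [
    [0, 0, 0, 0, 0, 40, 1],
    [0, 0, 10, 0, 0, 55, 1],
    [0, 0, 20, 0, 0, 55, 1],
    [0, 0, 30, 0, 0, 55, 1],
    [0, 0, 40, 0, 0, 55, 1],
    [0, 0, 50, 0, 0, 55, 1],
    [0, 0, 60, 0, 0, 55, 1],
    [0, 0, 70, 0, 0, 55, 1],
    [0, 0, 73.7, 0, 0, 55, 1],
    [0, 0, 73.7, 0, 0, 55, 1]
  ]
}}

```text
clock: 11.72
tool_pos: [0.4501, -0.1001, 0.0289]
orientation: [-180.0, -0.0, 149.3]
force: [1.1, 0.2, -0.2]
opening: 0.0006
```

```bash
python3 -c "
from h import *
snap('side','y1.png');print(ctrl.get_obs()['tool_pos'])"
```

```text
[ 0.45015811 -0.10014556  0.02888863]
```

{"api": "carry_out", "payload": {
  "increments": [
    [0, 0, 10, 0, 0, 0, 1],
    [0, 0, 20, 0, 0, 0, 1],
    [0, 0, 30, 0, 0, 0, 1],
    [0, 0, 40, 0, 0, 0, 1],
    [0, 0, 50, 0, 0, 0, 1],
    [0, 0, 60, 0, 0, 0, 1],
    [0, 0, 70, 0, 0, 0, 1],
    [0, 0, 80, 0, 0, 0, 1],
    [0, 0, 90, 0, 0, 0, 1],
    [0, 0, 90, 0, 0, 0, 1]
  ]
}}

```text
clock: 13.02
tool_pos: [0.4502, -0.1001, 0.0289]
orientation: [180.0, -0.0, -120.8]
force: [-0.5, 0.3, 0.7]
opening: 0.0008
```

```bash
python3 -c "
from h import *
snap('side','y2.png');print(ctrl.get_obs()['tool_pos'])"
```

```text
[ 0.45019109 -0.10011821  0.02893961]
```

{"api": "carry_out", "payload": {
  "increments": [
    [0, 0, 10, 0, 0, 0, 1],
    [0, 0, 20, 0, 0, 0, 1],
    [0, 0, 30, 0, 0, 0, 1],
    [0, 0, 40, 0, 0, 0, 1],
    [0, 0, 50, 0, 0, 0, 1],
    [0, 0, 60, 0, 0, 0, 1],
    [0, 0, 70, 0, 0, 0, 1],
    [0, 0, 80, 0, 0, 0, 1],
    [0, 0, 90, 0, 0, 0, 1],
    [0, 0, 90, 0, 0, 0, 1]
  ]
}}

```text
clock: 14.32
tool_pos: [0.4502, -0.1001, 0.029]
orientation: [-180.0, -0.0, -30.9]
force: [-0.6, 0.5, -0.9]
opening: 0.0003
```

```bash
python3 -c "
from h import *
p=snap('side','y3.png');print(ctrl.get_obs()['tool_pos'])
out=[]
for i in (1,2,3):
    f=6;L=cv2.convertScaleAbs(cv2.resize(cv2.imread(f'pics/y{i}.png'),None,fx=f,fy=f,interpolation=2),alpha=1.4)
    for k in (0,25,44,72):
        u=proj(p,[.45,-.1002,.0292+k/1e3])[0]*f+3
        cv2.circle(L,tuple(int(q) for q in u),2,(0,0,255),-1)
        if k==0:x0,y0=int(u[0]-130),int(u[1]-300)
    out.append(L[y0:y0+400,x0:x0+265])
cv2.imwrite('pics/c7.png',np.hstack(out))"
```

```text
[ 0.45021252 -0.10014187  0.02894847]
```

View pics/c7.png

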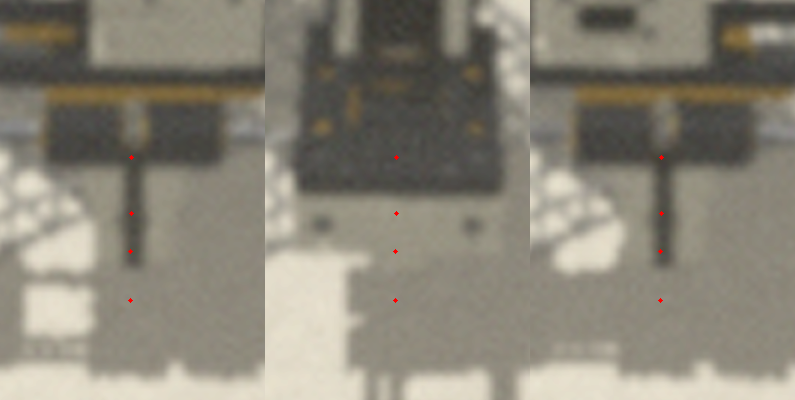

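Laterally the finger seam (131, 661) sits on the projected axis, so the offset is axial only: tip = TCP + 25 mm, grasp point = TCP + 44 mm. Back to the wheel.

{"api": "carry_out", "payload": {
  "increments": [
    [0, 0, 0, 0, 0, 60, 1],
    [0, 0, -10, 0, 0, 120, 0.59],
    [0, 0, -20, 20, -10, 180, 0.59],
    [0, 0, -30, 60, -30, 230, 0.59],
    [0, 0, -40, 110, -60, 250, 0.59],
    [0, 0, -50, 150, -80, 250, 0.59],
    [0, 0, -60, 180, -95, 250, 0.59],
    [0, 0, -70, 195, -104, 250, 0.59],
    [0, 0, -80, 195, -104, 250, 0.59],
    [0, 0, -90, 195, -104, 250, 0.59],
    [0, 0, -100, 195, -104, 250, 0.59],
    [0, 0, -110, 195, -104, 250, 0.59],
    [0, 0, -120, 195, -104, 250, 0.59],
    [0, 0, -130, 195, -104, 250, 0.59],
    [0, 0, -140, 195, -104, 250, 0.59]
  ]
}}

```text
clock: 16.25
tool_pos: [0.6451, -0.204, 0.2786]
orientation: [180.0, -0.0, -171.4]
force: [-0.7, 0.5, -0.3]
opening: 0.036
```

{"api": "carry_out", "payload": {
  "increments": [
    [0, 0, -10, 0, 0, 0, 0.59],
    [0, 0, -20, 0, 0, 0, 0.59],
    [0, 0, -30, 0, 0, 0, 0.59],
    [0, 0, -40, 0, 0, 0, 0.59],
    [0, 0, -50, 0, 0, 0, 0.59],
    [0, 0, -60, 0, 0, 0, 0.59],
    [0, 0, -70, 0, 0, 0, 0.59],
    [0, 0, -80, 0, 0, 0, 0.59],
    [0, 0, -90, 0, 0, 0, 0.59],
    [0, 0, -100, 0, 0, 0, 0.59],
    [0, 0, -110, 0, 0, 0, 0.59],
    [0, 0, -113, 0, 0, -40, 0.59],
    [0, 0, -113, 0, 0, -90, 0.59],
    [0, 0, -113, 0, 0, -108.4, 0.59],
    [0, 0, -113, 0, 0, -108.4, 0.59],
    [0, 0, -113, 0, 0, -108.4, 1],
    [0, 0, -113, 0, 0, -108.4, 1],
    [0, 0, -113, 0, 0, -108.4, 1],
    [0, 0, -113, 0, 0, -108.4, 1],
    [0, 0, -113, 0, 0, -108.4, 1]
  ]
}}

```text
clock: 18.75
tool_pos: [0.6453, -0.2063, 0.1727]
orientation: [179.9, 0.1, 76.3]
force: [-1.9, -6.7, 2.7]
opening: 0.0151
```

{"api": "carry_out", "payload": {
  "increments": [
    [0, 0, 0, 0, -2, 2, 1],
    [0, 0, 10, -10.3, -0.4, 2.8, 1],
    [0, 0, 20, -20.8, -0.5, 3.7, 1],
    [0, 0, 30, -31.1, -2.5, 4.5, 1],
    [0, 0, 40, -40.8, -6.3, 5.3, 1],
    [0, 0, 50, -49.8, -11.7, 6.2, 1],
    [0, 0, 60, -57.7, -18.5, 7, 1]
  ]
}}

```text
clock: 19.62
tool_pos: [0.5875, -0.2219, 0.1778]
orientation: [179.9, -0.0, 136.7]
force: [1.5, 0.7, -3.1]
opening: 0.0148
```

Tracks well; continue the stroke from 60° to 170°.

{"api": "carry_out", "payload": {
  "increments": [
    [0, 0, 10, -6.6, -8.2, 0.8, 1],
    [0, 0, 20, -11.6, -17.3, 1.7, 1],
    [0, 0, 30, -15, -27.2, 2.5, 1],
    [0, 0, 40, -16.7, -37.5, 3.3, 1],
    [0, 0, 50, -16.5, -48, 4.2, 1],
    [0, 0, 60, -14.5, -58.3, 5, 1],
    [0, 0, 70, -10.7, -68, 5.8, 1],
    [0, 0, 80, -5.4, -77, 6.7, 1],
    [0, 0, 90, 1.5, -84.9, 7.5, 1],
    [0, 0, 100, 9.6, -91.5, 8.3, 1],
    [0, 0, 110, 18.8, -96.5, 9.2, 1],
    [0, 0, 110, 18.8, -96.5, 9.2, 1]
  ]
}}

```text
clock: 21.12
tool_pos: [0.6075, -0.3177, 0.1872]
orientation: [-180.0, 0.1, -113.5]
force: [0.3, 6.3, 0.5]
opening: 0.0141
```

{"api": "carry_out", "payload": {
  "increments": [
    [0, 0, 0, 0, 0, 0, 0.59],
    [0, 0, 0, 0, 0, 0, 0.59],
    [0, 0, 0, 0, 0, 45, 0.59],
    [0, 0, -10, 0, 10, 75, 0.59],
    [0, 0, -20, 0, 30, 75, 0.59],
    [0, 0, -30, 0, 50, 75, 0.59],
    [0, 0, -40, 0, 70, 75, 0.59],
    [0, 0, -50, 0, 90, 75, 0.59],
    [0, 0, -60, 2, 110, 75, 0.59],
    [0, 0, -70, 2, 110, 75, 0.59],
    [0, 0, -80, 2, 110, 75, 0.59],
    [0, 0, -90, 2, 110, 75, 0.59],
    [0, 0, -100, 2, 110, 75, 0.59],
    [0, 0, -110, 2, 110, 75, 0.59],
    [0, 0, -120, 2, 110, 75, 0.59],
    [0, 0, -130, 2, 110, 75, 0.59],
    [0, 0, -136, 2, 110, 75, 0.59],
    [0, 0, -136, 2, 110, 40, 0.59],
    [0, 0, -136, 2, 110, 0, 0.59],
    [0, 0, -136, 2, 110, 0, 0.59]
  ]
}}

```text
clock: 23.62
tool_pos: [0.6063, -0.209, 0.1841]
orientation: [-179.7, -0.1, 110.3]
force: [-0.5, -0.2, 0.0]
opening: 0.0355
```

{"api": "carry_out", "payload": {
  "increments": [
    [0, 0, 0, 0, 0, 0, 1],
    [0, 0, 0, 0, 0, 0, 1],
    [0, 0, 0, 0, 0, 0, 1],
    [0, 0, 0, 0, 0, 0, 1]
  ]
}}

```text
clock: 24.12
tool_pos: [0.6096, -0.2086, 0.1884]
orientation: [179.8, 0.1, 110.4]
force: [1.2, 5.1, 6.3]
opening: 0.0134
```

{"api": "carry_out", "payload": {
  "increments": [
    [0, 0, 0, 2, 0, 2, 1],
    [0, 0, 10, -7.5, -4.4, 3, 1],
    [0, 0, 20, -16, -10.4, 3.7, 1],
    [0, 0, 30, -23.4, -17.8, 4.5, 1],
    [0, 0, 40, -29.4, -26.4, 5.3, 1],
    [0, 0, 50, -33.9, -35.9, 6.2, 1],
    [0, 0, 60, -36.6, -46, 7, 1],
    [0, 0, 70, -37.5, -56.4, 7.8, 1],
    [0, 0, 80, -36.6, -66.8, 8.7, 1],
    [0, 0, 90, -33.9, -76.9, 9.5, 1],
    [0, 0, 100, -29.4, -86.4, 10.3, 1],
    [0, 0, 110, -23.4, -94.9, 11.2, 1],
    [0, 0, 120, -16, -102.3, 12, 1],
    [0, 0, 130, -7.5, -108.3, 12.8, 1],
    [0, 0, 140, 2, -112.8, 13.7, 1],
    [0, 0, 150, 12.1, -115.5, 14.5, 1],
    [0, 0, 155, 17.3, -116.2, 15, 1],
    [0, 0, 160, 22.5, -116.4, 15.3, 1],
    [0, 0, 160, 22.5, -116.4, 15.3, 1]
  ]
}}

```text
clock: 26.5
tool_pos: [0.6297, -0.3213, 0.2017]
orientation: [179.8, 0.3, -89.5]
force: [-4.4, 19.6, 7.5]
opening: 0.0133
```

{"api": "carry_out", "payload": {
  "increments": [
    [0, 0, 0, 0, 4, 0, 1],
    [0, 0, 5, 5.2, 4.3, 0.4, 1],
    [0, 0, 10, 10.4, 5, 0.8, 1],
    [0, 0, 10, 10.4, 5, 0.8, 1]
  ]
}}

```text
clock: 27.0
tool_pos: [0.6377, -0.3206, 0.2024]
orientation: [179.6, 0.1, -79.6]
force: [-10.6, 3.5, 5.8]
opening: 0.0131
```

{"api": "carry_out", "payload": {
  "increments": [
    [0, 0, 4, 4, 0.7, 0.3, 1],
    [0, 0, 8, 8, 1.5, 0.5, 1],
    [0, 0, 8, 8, 1.5, 0.5, 1]
  ]
}}

```text
clock: 27.38
tool_pos: [0.6387, -0.3202, 0.2023]
orientation: [179.0, 0.4, -71.8]
force: [-30.4, 1.6, 10.3]
opening: 0.0137
```

The wheel stalls with 30 N against it, so it's at the stop. Release, lift away, and look.

{"api": "carry_out", "payload": {
  "increments": [
    [0, 0, 0, 0, 0, 0, 0.55],
    [0, 0, 0, 0, 0, 0, 0.55],
    [0, 0, 0, 0, 0, 0, 0.55],
    [0, 0, 0, 0, 0, 50, 0.4],
    [0, 0, 0, -20, 0, 90, 0.2],
    [0, 0, 0, -80, 10, 90, 0.1],
    [0, 0, 0, -140, 20, 90, 0.1],
    [0, 0, 0, -190, 30, 90, 0.1],
    [0, 0, 0, -230, 30, 90, 0.1],
    [0, 0, 0, -230, 30, 90, 0.1]
  ]
}}

```text
clock: 28.62
tool_pos: [0.4176, -0.289, 0.2949]
orientation: [-179.8, -0.1, -71.7]
force: [0.7, 0.1, 0.6]
opening: 0.0788
```

```bash
python3 - <<'E'
from h import *
o=ctrl.get_obs();print(o['tool_pos'],o['orientation'],o['joint_pos'])
a=snap('top','t3.png');b=snap('side','s3.png')
find(a,['wheel_centre','tray_lip','pressed1','dried1','bail_top','bottle','beaker','jar','hook_seat']);find(b,['wheel_centre','tray_lip','pressed1','dried1','bail_top','hook_seat','bottle'])
out=[]
c,s=np.cos(np.radians(-3.4)),np.sin(np.radians(-3.4))
T=lambda P:np.array(P)/1000@np.array([[c,s,0],[-s,c,0],[0,0,1]])+[.6305,-.263,0]
W=[[0,0,243]]+[[r*np.cos(t),r*np.sin(t),243] for r in(20,40,60) for t in np.radians([0,120,240])]
for p,C,w in((a,[.55,-.1,.05],450),(b,[.6,-.262,.12],350)):
    f=4;L=cv2.convertScaleAbs(cv2.resize(p['pixels'],None,fx=f,fy=f,interpolation=2),alpha=1.3 if p is b else 1)
    for u in proj(p,T(W)):cv2.circle(L,tuple(int(q*f+2) for q in u),2,(0,0,255),-1)
    u=proj(p,C)[0]*f;x0,y0=int(u[0]-w/2),int(u[1]-290);out.append(L[y0:y0+590,x0:x0+w])
cv2.imwrite('pics/c8.png',np.hstack(out))
E
```

```text
[ 0.4176164  -0.28902008  0.29491825] [-1.79846590e+02 -1.01925244e-01 -7.16937532e+01] [-1.24898810e+01  1.58267097e+00 -1.10822147e+01  9.24060524e-03
 -7.71511518e+01  1.20794224e+02]
wheel_centre [ 0.6254 -0.2617  0.2503] 0.8 [413. 215.]
wheel_centre [0.4827 0.0636 0.0233] 0.69 [305. 272.]
tray_lip [ 0.7122 -0.0528  0.0969] 0.69 [339. 199.]
tray_lip [ 0.7005 -0.2383  0.024 ] 0.57 [393. 206.]
pressed1 [ 0.4014 -0.5377  0.0466] 0.6 [489. 293.]
dried1 [0.3979 0.3565 0.0349] 0.54 [215. 298.]
bail_top [0.4812 0.0636 0.023 ] 0.83 [305. 272.]
bail_top [0.3498 0.602  0.0242] 0.74 [140. 314.]
bottle [0.7311 0.0931 0.1126] 0.87 [294. 192.]
bottle [0.3975 0.3542 0.0364] 0.64 [216. 298.]
beaker [0.7091 0.0251 0.0343] 0.54 [315. 204.]
beaker [ 0.6233 -0.2608  0.2518] 0.3 [413. 216.]
jar [ 0.7135 -0.0525  0.0979] 0.74 [339. 198.]
jar [0.5879 0.5146 0.0157] 0.21 [169. 242.]
wheel_centre [ 0.6215 -0.2737  0.246 ] 0.8 [418. 244.]
wheel_centre [0.6194 0.2635 0.2642] 0.55 [297. 153.]
tray_lip [ 0.5705 -0.2681  0.026 ] 0.58 [390. 328.]
pressed1 [ 0.5636 -0.2672  0.0526] 0.83 [388. 320.]
dried1 [0.3936 0.3411 0.0318] 0.78 [219. 231.]
dried1 [0.4871 0.2779 0.0368] 0.72 [256. 231.]
dried1 [ 0.5707 -0.2708  0.029 ] 0.7 [391. 328.]
bail_top [0.3461 0.5914 0.0404] 0.94 [176. 198.]
bail_top [0.4761 0.0508 0.0413] 0.78 [289. 267.]
bail_top [0.3939 0.341  0.027 ] 0.73 [219. 232.]
hook_seat [0.6229 0.2667 0.2611] 0.6 [298. 153.]
```

View pics/c8.png

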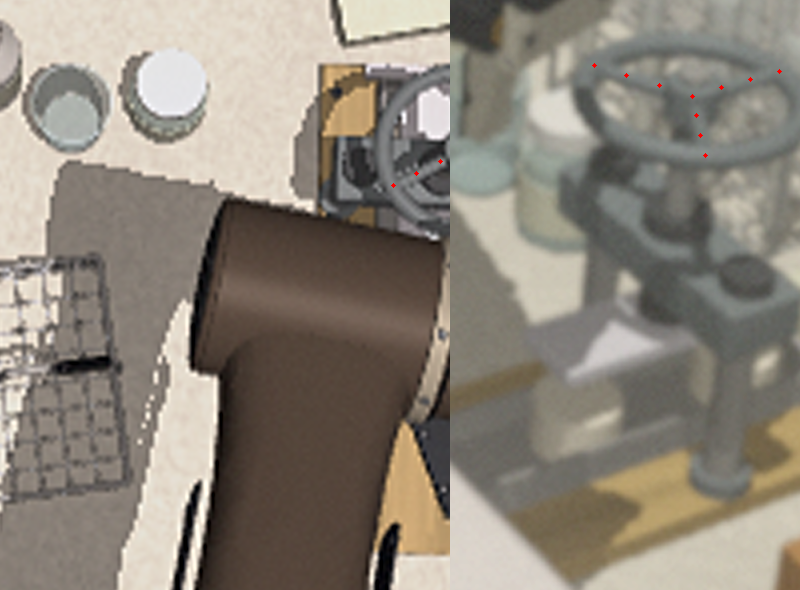

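Spokes coincide with the fully-open prediction. Now grip the tray across its walls near the lip.

{"api": "carry_out", "payload": {
  "increments": [
    [0, 0, -10, 40, 16, -30, 0],
    [0, 0, -20, 85, 33.6, -80, 0],
    [0, 0, -21.7, 85, 33.6, -140, 0],
    [0, 0, -21.7, 85, 33.6, -200, 0],
    [0, 0, -21.7, 85, 33.6, -250, 0],
    [0, 0, -21.7, 85, 33.6, -280, 0],
    [0, 0, -21.7, 85, 33.6, -293, 0],
    [0, 0, -21.7, 85, 33.6, -298, 0],
    [0, 0, -21.7, 85, 33.6, -298, 0]
  ]
}}

```text
clock: 30.65
tool_pos: [0.505, -0.2556, -0.0037]
orientation: [-179.9, -0.0, -93.4]
force: [-0.0, -0.2, 0.7]
opening: 0.0877
```

{"api": "carry_out", "payload": {
  "increments": [
    [0, 0, 0, 0, 0, 0, 1],
    [0, 0, 0, 0, 0, 0, 1],
    [0, 0, 0, 0, 0, 0, 1],
    [0, 0, 0, 0, 0, 0, 1]
  ]
}}

```text
clock: 31.15
tool_pos: [0.5045, -0.2555, -0.004]
orientation: [-180.0, -0.0, -93.4]
force: [-1.6, 0.9, 5.3]
opening: 0.0658
```

{"api": "carry_out", "payload": {
  "increments": [
    [0, 0, 0, -10, 0.6, 0.5, 1],
    [0, 0, 0, -25, 1.5, 0.5, 1],
    [0, 0, 0, -45, 2.7, 0.5, 1],
    [0, 0, 0, -65, 3.9, 0.5, 1],
    [0, 0, 0, -85, 5, 0.5, 1],
    [0, 0, 0, -105, 6.2, 0.5, 1],
    [0, 0, 0, -125, 7.4, 0.5, 1],
    [0, 0, 0, -140, 8.3, 0.5, 1],
    [0, 0, 0, -148, 8.8, 0.5, 1],
    [0, 0, 0, -150, 8.9, 0.5, 1],
    [0, 0, 0, -150, 8.9, 0.5, 1]
  ]
}}

```text
clock: 32.52
tool_pos: [0.3539, -0.2465, -0.004]
orientation: [179.9, -0.0, -93.4]
force: [-2.2, 1.5, 8.4]
opening: 0.0656
```

{"api": "carry_out", "payload": {
  "increments": [
    [0, 0, 0, 0, 0, 0, 0],
    [0, 0, 0, 0, 0, 0, 0],
    [0, 0, 0, 0, 0, 0, 0],
    [0, 0, 0, 30, -1.8, 1, 0],
    [0, 0, 0, 60, -3.6, 1, 0],
    [0, 0, 0, 90, -5.3, 1, 0],
    [0, 0, 0, 105.8, -6.3, 0, 0],
    [0, 0, 0, 105.8, -6.3, 0, 0],
    [0, 0, 0, 105.8, -6.3, 0, 1],
    [0, 0, 0, 105.8, -6.3, 0, 1],
    [0, 0, 0, 105.8, -6.3, 0, 1],
    [0, 0, 0, 105.8, -6.3, 0, 1]
  ]
}}

```text
clock: 34.02
tool_pos: [0.4595, -0.2528, -0.004]
orientation: [180.0, 0.0, -93.4]
force: [-1.8, 1.0, 3.0]
opening: 0.066
```

```bash
python3 - <<'E'
from h import *
o=ctrl.get_obs();print(o['tool_pos'],o['orientation'],o['force'],o['joint_pos'])
a=snap('top','t4.png');b=snap('side','s4.png')
find(a,['tray','tray_lip','bail_top','basket']);find(b,['tray','tray_lip','pressed1'])
E
```

```text
[ 0.45947715 -0.2528176  -0.00395729] [ 1.79976322e+02  3.18674352e-03 -9.33833092e+01] [-1.82097904  0.98116834  2.95390009] [-7.36996392e+00  1.97205954e+01 -3.23005201e+01 -2.48959979e-03
 -3.80027268e+01  9.39886175e+01]
tray [ 0.3729 -0.2487  0.0194] 0.97 [400. 303.]
tray_lip [ 0.3721 -0.2477  0.0173] 0.59 [399. 304.]
bail_top [0.4819 0.0674 0.0202] 0.65 [303. 272.]
bail_top [0.3495 0.6021 0.0267] 0.62 [140. 315.]
basket [0.3475 0.5978 0.0216] 0.64 [142. 315.]
basket [0.48   0.0718 0.0147] 0.59 [302. 273.]
tray [ 0.4947 -0.2297  0.0335] 0.6 [354. 327.]
tray_lip [ 0.5012 -0.2267  0.0335] 0.81 [356. 325.]
pressed1 [ 0.423  -0.2417  0.0528] 0.69 [331. 334.]
pressed1 [ 0.55   -0.2524  0.0548] 0.58 [380. 317.]
```

{"api": "carry_out", "payload": {
  "increments": [
    [0, 0, 0, 0, 0, 4, 1],
    [0, 0, 0, 0, 0, 8, 1],
    [0, 0, 0, -15, 0.9, 8, 1],
    [0, 0, 0, -35, 2.1, 8, 1],
    [0, 0, 0, -55, 3.3, 8, 1],
    [0, 0, 0, -65, 3.9, 8, 1],
    [0, 0, 0, -65, 3.9, 8, 1]
  ]
}}

```text
clock: 35.35
tool_pos: [0.3944, -0.2489, 0.004]
orientation: [-180.0, 0.0, -93.4]
force: [0.4, -0.3, -3.2]
opening: 0.066
```

```bash
python3 - <<'E'
from h import *
a=snap('top','t5.png');b=snap('side','s5.png');o=ctrl.get_obs();print(o['force'],o['opening'])
uv=[(279.4,245.0),(322.1,239.9),(330.1,297.4),(287.4,303.4)]
P=np.array([unproj(a,q,.062) for q in uv]);print(P.round(4).tolist(),P.mean(0))
for i in range(4):d=P[(i+1)%4]-P[i];print(np.linalg.norm(d).round(3),np.degrees(np.arctan2(d[1],d[0])).round(1))
for q in((270+125/5.857,230+243/5.857),(270+285/5.857,230+224/5.857),(270+205/5.857,230+233/5.857)):print(unproj(a,q,.125))
find(a,['bail_top','basket','tray']);find(b,['pressed1','bail_top'])
# compare basket image region with t1
t1=cv2.imread('pics/t1.png');d=cv2.absdiff(t1,a['pixels'])[235:310,272:325];print(d.mean())
E
```

```text
[ 0.46017605 -0.12602921 -3.31499302] 0.06600544506968199
[[0.5673, 0.1446, 0.062], [0.5822, 0.0047, 0.062], [0.394, -0.0179, 0.062], [0.3768, 0.1202, 0.062]] [0.48008275 0.06290805 0.062     ]
0.141 -83.9
0.19 -173.1
0.139 97.1
0.192 7.3
[0.47405247 0.10471067 0.125     ]
[0.48302736 0.01875281 0.125     ]
[0.47880589 0.06175899 0.125     ]
bail_top [0.3507 0.6032 0.022 ] 0.91 [140. 314.]
bail_top [0.4839 0.0665 0.0228] 0.58 [304. 271.]
basket [0.4811 0.0727 0.0229] 0.85 [302. 272.]
basket [0.346  0.5991 0.0214] 0.79 [142. 316.]
basket [0.4016 0.3534 0.0338] 0.53 [216. 297.]
tray [ 0.3156 -0.2473  0.028 ] 0.68 [400. 321.]
pressed1 [ 0.3572 -0.2433  0.0617] 0.65 [306. 341.]
bail_top [0.3458 0.5902 0.0418] 0.74 [176. 198.]
bail_top [0.4466 0.0831 0.0397] 0.67 [274. 265.]
32.43446540880503
```

```bash
python3 - <<'E'
import cv2,numpy as np
t=cv2.resize(cv2.imread('pics/t5.png')[220:350,255:425],None,fx=2.35,fy=2.35,interpolation=2)
s=cv2.convertScaleAbs(cv2.resize(cv2.imread('pics/s5.png')[215:395,220:420],None,fx=2,fy=2,interpolation=2),alpha=1.3)
h=max(t.shape[0],s.shape[0]);f=lambda i:cv2.copyMakeBorder(i,0,h-i.shape[0],0,0,0)
cv2.imwrite('pics/c9.png',np.hstack([f(t),f(s)]))
E
```

```text
(no output)
```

View pics/c9.png

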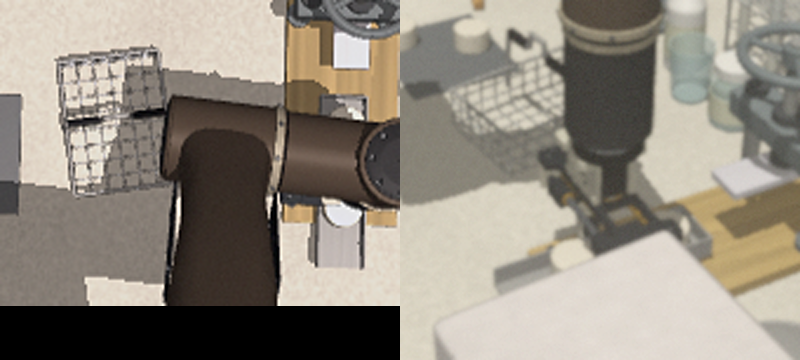

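```bash
python3 - <<'E'
import numpy as np
from scipy.spatial.transform import Rotation as R
B=np.array([.480,.063,0]);ps=6.7;h=np.array([np.cos(np.radians(ps)),np.sin(np.radians(ps)),0]);u=np.array([-h[1],h[0],0]);z=np.array([0,0,1.])
P0=np.array([.3944,-.2489,.0040])
for t,lx,lz in((12,60,.13),(12,50,.075),(24,45,.075),(30,45,.075),(36,45,.075),(42,45,.075)):
    c,s=np.cos(np.radians(t)),np.sin(np.radians(t));e=h*c+z*s;n=-h*s+z*c
    O=B+h*lx/1e3+z*lz+.12*e-.003*n
    tcp=O-.0215*n;rv=(R.from_rotvec(-np.radians(t)*u)*R.from_rotvec(np.radians(10.1)*z)).as_rotvec(degrees=True)
    print(t,lx,lz,rv.round(1),((tcp-P0)*1e3).round(0),'tcp',tcp.round(3),'rear',(O+.12*e).round(3))
E
```

```text
12 60 0.13 [  0.3 -12.   10.1] [267. 333. 127.] tcp [0.661 0.084 0.131] rear [0.773 0.097 0.177]
12 50 0.075 [  0.3 -12.   10.1] [257. 332.  72.] tcp [0.651 0.083 0.076] rear [0.763 0.096 0.122]
24 45 0.075 [  0.7 -24.   10. ] [249. 331.  97.] tcp [0.643 0.082 0.101] rear [0.744 0.094 0.17 ]
30 45 0.075 [  0.9 -30.    9.9] [246. 331. 110.] tcp [0.64  0.082 0.114] rear [0.733 0.093 0.192]
36 45 0.075 [  1.  -36.    9.8] [241. 330. 122.] tcp [0.635 0.081 0.126] rear [0.719 0.091 0.214]
42 45 0.075 [  1.2 -42.    9.6] [235. 329. 133.] tcp [0.63  0.081 0.137] rear [0.704 0.089 0.233]
```

The bottle (0.73, 0.09, 170 high) blocks the straight-in direction. Instead I'll bring the tray in at −15° world, above the lower beaker and jar.

```bash
python3 - <<'E'
import numpy as np
from scipy.spatial.transform import Rotation as R
a=np.radians(6.7);L0=np.array([.480,.063,0])+.045*np.array([np.cos(a),np.sin(a),0])-.010*np.array([-np.sin(a),np.cos(a),0])
ps=np.radians(-15);h=np.array([np.cos(ps),np.sin(ps),0]);u=np.array([-h[1],h[0],0]);z=np.array([0,0,1.])
P0=np.array([.3944,-.2489,.0040])
for t,lz in((0,.18),(12,.15),(12,.08),(20,.078),(26,.076),(32,.076),(38,.076),(44,.08)):
    c,s=np.cos(np.radians(t)),np.sin(np.radians(t));e=h*c+z*s;n=-h*s+z*c
    O=L0+z*lz+.12*e-.003*n
    tcp=O-.0215*n;rv=(R.from_rotvec(-np.radians(t)*u)*R.from_rotvec(np.radians(-11.6)*z)).as_rotvec(degrees=True)
    print(t,lz,rv.round(1),((tcp-P0)*1e3).round(0),'tcp',tcp.round(3),'rear',(O+.12*e).round(3))
E
```

```text
0 0.18 [  0.    0.  -11.6] [247. 276. 152.] tcp [0.642 0.027 0.156] rear [ 0.758 -0.004  0.177]
12 0.15 [ -1.9 -11.9 -11.6] [250. 276. 147.] tcp [0.644 0.027 0.151] rear [ 0.753 -0.003  0.197]
12 0.08 [ -1.9 -11.9 -11.6] [250. 276.  77.] tcp [0.644 0.027 0.081] rear [ 0.753 -0.003  0.127]
20 0.078 [ -3.2 -19.8 -11.5] [248. 276.  92.] tcp [0.643 0.027 0.096] rear [ 0.745 -0.     0.157]
26 0.076 [ -4.2 -25.7 -11.4] [246. 277. 103.] tcp [0.64  0.028 0.107] rear [0.735 0.002 0.179]
32 0.076 [ -5.1 -31.6 -11.3] [242. 278. 115.] tcp [0.637 0.029 0.119] rear [0.724 0.005 0.201]
38 0.076 [ -6.1 -37.6 -11.2] [237. 279. 127.] tcp [0.632 0.03  0.131] rear [0.71  0.009 0.221]
44 0.08 [ -7.  -43.5 -11. ] [231. 280. 142.] tcp [0.626 0.032 0.146] rear [0.695 0.013 0.245]
```

{"api": "carry_out", "payload": {
  "increments": [
    [0, 0, 0, 0, 0, 12, 1],
    [0, 0, 0, 0, 0, 36, 1],
    [0, 0, 0, 0, 0, 66, 1],
    [0, 0, 0, 0, 10, 100, 1],
    [0, 0, 0, 0, 30, 135, 1],
    [0, 0, 0, 0, 55, 165, 1],
    [0, 0, -1, 5, 85, 185, 1],
    [0, 0, -2, 15, 118, 195, 1],
    [0, 0, -4, 30, 150, 200, 1],
    [0, 0, -6, 50, 180, 200, 1],
    [0, 0, -8, 75, 207, 200, 1],
    [0, 0, -10, 105, 232, 200, 1],
    [0, 0, -11.6, 138, 252, 200, 1],
    [0, 0, -11.6, 172, 266, 200, 1],
    [0, 0, -11.6, 203, 273, 200, 1],
    [0, 0, -11.6, 228, 276, 195, 1],
    [0, 0, -11.6, 242, 276, 185, 1],
    [0, 0, -11.6, 247, 276, 170, 1],
    [0, 0, -11.6, 247, 276, 160, 1],
    [0, 0, -11.6, 247, 276, 152, 1]
  ]
}}

```text
clock: 38.2
tool_pos: [0.6411, 0.0268, 0.1552]
orientation: [180.0, -0.0, -105.0]
force: [-0.8, 0.7, -2.4]
opening: 0.0658
```

```bash
python3 - <<'E'
from h import *
o=ctrl.get_obs();print(o['tool_pos'],o['orientation'],o['force'],o['opening'],o['joint_pos'])
a=snap('top','t6.png');b=snap('side','s6.png')
find(a,['bail_top','tray_lip','pressed1']);find(b,['bail_top','tray_lip','pressed1'])
t=cv2.resize(a['pixels'][170:320,255:425],None,fx=2.3,fy=2.3,interpolation=2)
s=cv2.convertScaleAbs(cv2.resize(b['pixels'][165:335,230:420],None,fx=2.1,fy=2.1,interpolation=2),alpha=1.3)
hh=max(t.shape[0],s.shape[0]);f=lambda i:cv2.copyMakeBorder(i,0,hh-i.shape[0],0,0,0)
cv2.imwrite('pics/c10.png',np.hstack([f(t),f(s)]))
E
```

```text
[0.64110601 0.0268225  0.15516361] [ 1.79956782e+02 -1.99176191e-02 -1.04978410e+02] [-0.77863009  0.70438345 -2.35329458] 0.0658430279896707 [ 1.97823649e+01  1.92497582e+01 -7.39883655e+00 -9.25795538e-03
 -6.33982672e+01  5.52433666e+01]
bail_top [0.4812 0.0511 0.0055] 0.81 [308. 272.]
bail_top [0.3487 0.6022 0.0233] 0.81 [140. 315.]
tray_lip [0.5592 0.0518 0.1776] 0.9 [308. 242.]
pressed1 [0.6032 0.0355 0.2159] 0.75 [313. 226.]
bail_top [0.4757 0.0527 0.0397] 0.91 [289. 268.]
bail_top [0.3472 0.5899 0.0399] 0.8 [176. 199.]
tray_lip [0.5929 0.0111 0.1878] 0.64 [336. 215.]
tray_lip [ 0.5981 -0.5043  0.0689] 0.36 [474. 373.]
tray_lip [0.4765 0.052  0.0401] 0.31 [289. 268.]
pressed1 [0.6021 0.0221 0.2102] 0.68 [337. 205.]
pressed1 [ 0.7114 -0.0083  0.2089] 0.62 [378. 201.]
```

View pics/c10.png

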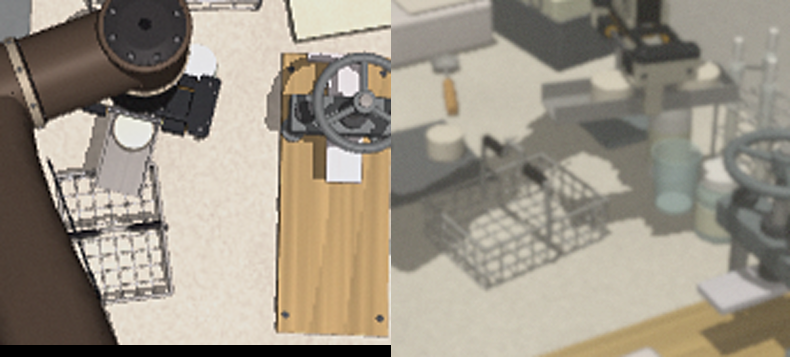

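The tray is level with its lip over the basket's near half at top-crop (120,190). The basket is unmoved, and cakes are visible at front and rear. Tip it.

{"api": "carry_out", "payload": {
  "increments": [
    [-1.5, -5.8, 0, 2, 0, -3, 1],
    [-3.1, -11.6, 0, 3, 0, -15, 1],
    [-3.1, -11.6, 0, 3, 0, -40, 1],
    [-3.1, -11.6, 0, 3, 0, -62, 1],
    [-3.1, -11.6, 0, 3, 0, -75, 1],
    [-4.1, -15.5, 0, 2, 0, -68, 1],
    [-5.2, -19.3, 0, 1, 0, -60, 1],
    [-5.7, -21.3, 0, 0, 0, -56, 1],
    [-6.2, -23.2, 0, 0, 0, -53, 1],
    [-6.7, -25.1, 0, -1, 1, -49, 1],
    [-6.7, -25.1, 0, -1, 1, -49, 1],
    [-6.7, -25.1, 0, -1, 1, -49, 1],
    [-7.3, -27, 0, -2, 1, -45, 1],
    [-7.8, -29, 0, -4, 2, -41, 1],
    [-8.3, -30.9, 0, -5, 2, -37, 1],
    [-8.3, -30.9, 0, -5, 2, -37, 1],
    [-8.3, -30.9, 0, -5, 2, -37, 1],
    [-8.3, -30.9, 0, -5, 2, -37, 1]
  ]
}}

```text
clock: 40.85
tool_pos: [0.6374, 0.0323, 0.1283]
orientation: [-148.9, -0.4, -105.1]
force: [0.5, 0.1, -2.0]
opening: 0.0661
```

{"api": "carry_out", "payload": {
  "increments": [
    [-0.8, -2.9, 0, -3, 0, 6, 1],
    [-1.5, -5.8, 0, -5, 1, 12, 1],
    [-1.5, -5.8, 0, -5, 1, 12, 1],
    [-1.5, -5.8, 0, -5, 1, 12, 1],
    [-2.3, -8.7, 0, -8, 1, 20, 1],
    [-3.1, -11.6, 0, -11, 2, 27, 1],
    [-3.1, -11.6, 0, -11, 2, 27, 1],
    [-3.1, -11.6, 0, -11, 2, 27, 1]
  ]
}}

```text
clock: 41.85
tool_pos: [0.6278, 0.0482, 0.1946]
orientation: [-140.6, -2.0, -106.7]
force: [-0.3, -0.3, -2.9]
opening: 0.0658
```

```bash
python3 - <<'E'
from h import *
o=ctrl.get_obs();print(o['tool_pos'],o['orientation'],o['force'],o['opening'],o['joint_pos'])
a=snap('top','t7.png');b=snap('side','s7.png')
find(a,['bail_top','tray_lip','pressed1'],4);find(b,['bail_top','tray_lip','pressed1'],4)
t=cv2.resize(a['pixels'][190:310,265:365],None,fx=4,fy=4,interpolation=2)
s=cv2.convertScaleAbs(cv2.resize(b['pixels'][185:305,230:360],None,fx=3,fy=3,interpolation=2),alpha=1.3)
hh=max(t.shape[0],s.shape[0]);f=lambda i:cv2.copyMakeBorder(i,0,hh-i.shape[0],0,0,0)
cv2.imwrite('pics/c11.png',np.hstack([f(t),f(s)]))
E
```

```text
[0.6277786  0.0482309  0.19461596] [-140.55894311   -1.97576368 -106.71470844] [-0.28191704 -0.29544287 -2.85805577] 0.06581543205537979 [ 1.63923069e+01  9.40818073e-02 -5.82258968e+01  9.54351701e+01
 -2.17752006e+01 -3.15822370e+01]
bail_top [0.3484 0.6    0.0256] 0.86 [141. 315.]
bail_top [0.4574 0.0211 0.0238] 0.55 [318. 279.]
bail_top [0.731  0.094  0.1113] 0.48 [294. 192.]
tray_lip [0.6454 0.0469 0.2436] 0.79 [309. 210.]
tray_lip [0.5888 0.5143 0.0133] 0.23 [169. 242.]
pressed1 [0.4249 0.0708 0.0372] 0.52 [303. 289.]
bail_top [0.3304 0.5773 0.0212] 0.77 [173. 206.]
bail_top [0.4748 0.042  0.0403] 0.68 [291. 270.]
tray_lip [0.6214 0.0465 0.2317] 0.82 [338. 192.]
pressed1 [0.4344 0.075  0.0377] 0.9 [271. 269.]
pressed1 [0.4866 0.0638 0.0351] 0.79 [291. 266.]
```

View pics/c11.png

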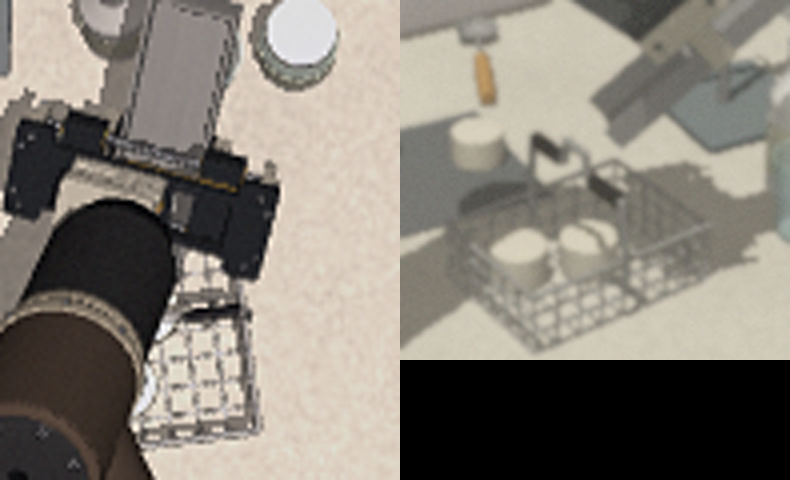

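Two cakes are in the basket and the tray floor looks empty. Joint 4 ran close to its limit (95.4), so I'll back out with small steps.

{"api": "carry_out", "payload": {
  "increments": [
    [1, 4, 0, 2, -3, -5, 1],
    [2, 8, 0, 5, -5, -10, 1],
    [2, 8, 0, 5, -5, -10, 1]
  ]
}}

```text
clock: 42.62
tool_pos: [0.6333, 0.0441, 0.1854]
orientation: [-148.8, -2.3, -106.4]
force: [0.0, 0.2, -1.0]
opening: 0.066
```

```bash
python3 - <<'E'
from h import *
o=ctrl.get_obs();print(o['tool_pos'],o['orientation'],o['force'],o['opening'],o['joint_pos'])
E
```

```text
[0.63326145 0.04410863 0.18536374] [-148.81554871   -2.27273405 -106.41524251] [ 0.01285964  0.22547185 -1.04036027] 0.06595478906049825 [ 28.08469027   2.7985351  -49.70007828  57.5368344  -27.31109617
  -3.77773164]
```

```bash
python3 - <<'E'
from h import *
from scipy.spatial.transform import Rotation as R
o=ctrl.get_obs()
c=R.from_euler('xyz',o['orientation'],degrees=True);t=R.from_euler('xyz',[180,0,-93.4],degrees=True)
rv=(t*c.inv()).as_rotvec(degrees=True);print(rv)
a=cv2.imread('pics/t7.png')
E
```

```text
[ 7.56255652 30.39172492 12.07183836]
```

{"api": "carry_out", "payload": {
  "increments": [
    [1.5, 6, 1, 0, 0, 10, 1],
    [3, 12, 3, -5, -2, 20, 1],
    [4.5, 18, 6, -15, -5, 28, 1],
    [6, 24, 9, -35, -10, 30, 1],
    [7.6, 30.4, 12.1, -70, -18, 30, 1],
    [7.6, 30.4, 12.1, -110, -30, 30, 1],
    [7.6, 30.4, 12.1, -150, -50, 30, 1],
    [7.6, 30.4, 12.1, -185, -80, 30, 1],
    [7.6, 30.4, 12.1, -210, -120, 30, 1],
    [7.6, 30.4, 12.1, -225, -165, 30, 1],
    [7.6, 30.4, 12.1, -235, -210, 30, 1],
    [7.6, 30.4, 12.1, -239, -250, 25, 1],
    [7.6, 30.4, 12.1, -239, -280, 15, 1],
    [7.6, 30.4, 12.1, -239, -293, -20, 1],
    [7.6, 30.4, 12.1, -239, -293, -70, 1],
    [7.6, 30.4, 12.1, -239, -293, -100, 1],
    [7.6, 30.4, 12.1, -239, -293, -100, 1]
  ]
}}

```text
clock: 44.75
tool_pos: [0.392, -0.2493, 0.0835]
orientation: [179.8, 0.0, -93.4]
force: [-1.1, -0.6, -1.3]
opening: 0.0656
```

```bash
python3 - <<'E'
from h import *
from scipy.spatial.transform import Rotation as R
o=ctrl.get_obs();print(o['tool_pos'],o['orientation'],o['force'],o['opening'],o['joint_pos'])
c=R.from_euler('xyz',o['orientation'],degrees=True);t=R.from_euler('xyz',[180,0,-93.4],degrees=True)
print((t*c.inv()).as_rotvec(degrees=True))
a=snap('top','t8.png');b=snap('side','s8.png')
find(a,['tray','tray_lip','pressed1','basket'],4);find(b,['tray','pressed1'],5)
t=cv2.resize(a['pixels'][230:350,260:440],None,fx=4,fy=4,interpolation=2)
cv2.imwrite('pics/c12.png',t)
E
```

```text
[ 0.39198164 -0.24930911  0.08351794] [ 1.79785782e+02  4.39609009e-02 -9.33874750e+01] [-1.09116575 -0.6166475  -1.34920367] 0.065622460657121 [-8.09675161e+00  7.48120015e+00 -3.41583574e+01 -3.49734798e-02
 -4.85775521e+01  9.47325471e+01]
[-0.05656489 -0.21124026 -0.01260717]
tray [ 0.6045 -0.2474  0.0353] 0.52 [397. 233.]
tray_lip [ 0.3268 -0.2452  0.105 ] 0.85 [403. 317.]
pressed1 [0.4392 0.0906 0.0421] 0.75 [296. 284.]
pressed1 [ 0.6237 -0.2652  0.2484] 0.75 [414. 216.]
pressed1 [0.4954 0.0689 0.038 ] 0.54 [303. 267.]
basket [0.3475 0.5986 0.0236] 0.98 [141. 315.]
tray [ 0.3467 -0.2476  0.113 ] 0.79 [303. 325.]
pressed1 [0.4367 0.0747 0.0356] 0.77 [272. 269.]
```

{"api": "carry_out", "payload": {
  "increments": [
    [0, -0.2, 0, 2, 0, -40, 1],
    [0, -0.2, 0, 2, 0, -68, 1],
    [0, -0.2, 0, 2, 0, -80, 1],
    [0, -0.2, 0, 10, -0.3, -80, 1],
    [0, -0.2, 0, 30, -1.4, -80, 1],
    [0, -0.2, 0, 50, -2.6, -80, 1],
    [0, -0.2, 0, 65, -3.5, -80, 1],
    [0, -0.2, 0, 67, -3.5, -84, 1],
    [0, -0.2, 0, 67, -3.5, -87.5, 1],
    [0, -0.2, 0, 67, -3.5, -87.5, 1]
  ]
}}

```text
clock: 46.4
tool_pos: [0.4598, -0.253, -0.0026]
orientation: [-179.8, 0.0, -93.4]
force: [-0.3, -0.3, -1.2]
opening: 0.0663
```

{"api": "carry_out", "payload": {
  "increments": [
    [0, 0, 0, 0, 0, -0.7, 1],
    [0, 0, 0, 0, 0, -1.4, 1],
    [0, 0, 0, 0, 0, -1.4, 1]
  ]
}}

```text
clock: 46.78
tool_pos: [0.4608, -0.2532, -0.0035]
orientation: [-179.7, 0.0, -93.3]
force: [-0.9, -0.1, -2.1]
opening: 0.0659
```

{"api": "carry_out", "payload": {
  "increments": [
    [0, 0, 0, 0, 0, 0, 0],
    [0, 0, 0, 0, 0, 0, 0],
    [0, 0, 0, 0, 0, 0, 0],
    [0, 0, 0, -30, 1.8, 1, 0],
    [0, 0, 0, -60, 3.6, 1, 0],
    [0, 0, 0, -90, 5.3, 1, 0],
    [0, 0, 0, -105.8, 6.3, 0, 0],
    [0, 0, 0, -105.8, 6.3, 0, 0],
    [0, 0, 0, -105.8, 6.3, 0, 1],
    [0, 0, 0, -105.8, 6.3, 0, 1],
    [0, 0, 0, -105.8, 6.3, 0, 1],
    [0, 0, 0, -105.8, 6.3, 0, 1]
  ]
}}

```text
clock: 48.28
tool_pos: [0.3554, -0.2468, -0.0037]
orientation: [-179.7, 0.0, -93.3]
force: [0.9, -0.8, -0.1]
opening: 0.066
```

```bash
python3 - <<'E'
from h import *
o=ctrl.get_obs();print(o['tool_pos'],o['orientation'],o['force'],o['opening'])
a=snap('top','t9.png');b=snap('side','s9.png')
find(a,['tray','tray_lip','pressed1','dried1'],5);find(b,['tray','pressed1'],5)
for r in ctrl.outline_of(a,'tray')[:1]:
    ys,xs=np.where(r['pixels']);print(r['confidence'],xs.min(),xs.max(),ys.min(),ys.max(),unproj(a,(xs.mean(),ys.max()+.5),.043))
E
```

```text
[ 0.3554276  -0.24684816 -0.0036664 ] [-1.79719139e+02  8.87698565e-04 -9.33355197e+01] [ 0.88914804 -0.79245405 -0.12294079] 0.06600443567816322
tray [ 0.4952 -0.2565  0.0224] 0.77 [401. 266.]
tray [ 0.6064 -0.2519  0.0282] 0.56 [398. 233.]
tray_lip [ 0.4977 -0.2529  0.0184] 0.68 [399. 266.]
tray_lip [0.4872 0.0636 0.0424] 0.28 [305. 270.]
pressed1 [0.4359 0.0932 0.038 ] 0.76 [296. 285.]
pressed1 [0.4899 0.2926 0.0355] 0.61 [235. 270.]
pressed1 [0.4995 0.072  0.0407] 0.47 [302. 266.]
dried1 [0.4909 0.2939 0.0354] 0.75 [235. 270.]
dried1 [ 0.4495 -0.5145  0.0265] 0.67 [479. 279.]
dried1 [0.3973 0.3507 0.0366] 0.47 [217. 298.]
tray [ 0.53   -0.2472  0.0261] 0.89 [371. 329.]
tray [0.3922 0.3383 0.0337] 0.62 [219. 231.]
pressed1 [0.4349 0.0751 0.0362] 0.78 [272. 269.]
0.94 390 411 241 286 [ 0.42703239 -0.2484464   0.043     ]
```

{"api": "carry_out", "payload": {
  "increments": [
    [0, 0, 0, 10, -0.6, 0, 1],
    [0, 0, 0, 30, -1.8, 0, 1],
    [0, 0, 0, 55, -3.3, 0, 1],
    [0, 0, 0, 80, -4.8, 0, 1],
    [0, 0, 0, 105, -6.2, 0, 1],
    [0, 0, 0, 125, -7.4, 0, 1],
    [0, 0, 0, 138, -8.2, 0, 1],
    [0, 0, 0, 145, -8.6, 0, 1],
    [0, 0, 0, 145, -8.6, 0, 1]
  ]
}}

```text
clock: 49.85
tool_pos: [0.5017, -0.2556, -0.0036]
orientation: [-179.6, -0.0, -93.3]
force: [1.1, 0.2, -0.3]
opening: 0.0658
```

{"api": "carry_out", "payload": {
  "increments": [
    [0, 0, 0, 2, -0.1, 0, 1],
    [0, 0, 0, 4, -0.2, 0, 1],
    [0, 0, 0, 4, -0.2, 0, 1]
  ]
}}

```text
clock: 50.22
tool_pos: [0.5042, -0.2556, -0.0036]
orientation: [-179.7, 0.0, -93.3]
force: [-1.4, -1.1, -0.1]
opening: 0.0663
```

{"api": "carry_out", "payload": {
  "increments": [
    [0, 0, 0, 1, 0, 0, 1],
    [0, 0, 0, 2, -0.1, 0, 1],
    [0, 0, 0, 2, -0.1, 0, 1]
  ]
}}

```text
clock: 50.6
tool_pos: [0.5063, -0.2557, -0.0036]
orientation: [-179.7, 0.0, -93.3]
force: [-0.4, -0.2, -0.4]
opening: 0.0659
```

{"api": "carry_out", "payload": {
  "increments": [
    [0, 0, 0, 1, 0, 0, 1],
    [0, 0, 0, 2, -0.1, 0, 1],
    [0, 0, 0, 2, -0.1, 0, 1]
  ]
}}

```text
clock: 50.98
tool_pos: [0.5069, -0.2557, -0.0036]
orientation: [-179.8, 0.0, -93.3]
force: [-4.7, 1.3, 4.3]
opening: 0.0658
```

{"api": "carry_out", "payload": {
  "increments": [
    [0, 0, 0, 1, 0, 0, 1],
    [0, 0, 0, 1, 0, 0, 1]
  ]
}}

```text
clock: 51.22
tool_pos: [0.5069, -0.2557, -0.0036]
orientation: [-179.9, 0.0, -93.4]
force: [-8.1, 1.6, 6.4]
opening: 0.0655
```

The tray is against its stop (−8 N). Release, rise, and measure the dried cakes and basket.

{"api": "carry_out", "payload": {
  "increments": [
    [0, 0, 0, -3, 0, 0, 1],
    [0, 0, 0, -3, 0, 0, 0],
    [0, 0, 0, -3, 0, 0, 0],
    [0, 0, 0, -3, 0, 0, 0],
    [0, 0, 0, -3, 0, 50, 0],
    [0, 0, 0, -10, 0, 110, 0],
    [0, 0, 0, -50, 10, 170, 0],
    [0, 0, 0, -100, 30, 220, 0],
    [0, 0, 0, -125, 30, 240, 0],
    [0, 0, 0, -125, 30, 240, 0]
  ]
}}

```text
clock: 52.48
tool_pos: [0.3839, -0.2259, 0.2401]
orientation: [-179.3, -0.0, -93.3]
force: [0.5, 0.7, -0.2]
opening: 0.0879
```

```bash
cat >> h.py <<'E'
def cakes(a,z=.038):
    for l in('dried1','pressed1'):
        for r in ctrl.outline_of(a,l)[:5]:
            ys,xs=np.where(r['pixels'])
            if len(xs)<20: continue
            (cx,cy),rad=cv2.minEnclosingCircle(np.c_[xs,ys].astype(np.float32))
            print(l,round(r['confidence'],2),len(xs),np.round([cx,cy,rad],1),unproj(a,(xs.mean(),ys.mean()),z).round(4))
def basketpix(a):
    for r in ctrl.outline_of(a,'basket')[:2]:
        ys,xs=np.where(r['pixels']);(c,s,an)=cv2.minAreaRect(np.c_[xs,ys].astype(np.float32));print('basket',r['confidence'],np.round(c,1),np.round(s,1),an,unproj(a,c,.05))
E
python3 - <<'E'
from h import *
o=ctrl.get_obs();print(o['tool_pos'],o['orientation'],o['joint_pos'])
a=snap('top','t10.png');b=snap('side','s10.png')
cakes(a);basketpix(a);find(b,['dried1','bail_top','tray_lip','tray'],4);find(a,['tray_lip','bail_top','tray'])
# mean diff of basket wires vs t1 at edges
t1=cv2.imread('pics/t1.png')
E
```

```text
[ 0.38385209 -0.22592145  0.24008176] [-1.79288335e+02 -3.42146171e-02 -9.33260579e+01] [-4.95848965e+00 -3.79892525e+00 -2.33881729e+01  1.48474282e-02
 -6.96984024e+01  9.16275793e+01]
dried1 0.62 225 [215.4 298.3   8.7] [0.3972 0.3557 0.038 ]
dried1 0.56 215 [234.1 270.1   8.4] [0.4896 0.2955 0.038 ]
dried1 0.37 890 [412.4 214.2  22.6] [ 0.6693 -0.2995  0.038 ]
pressed1 0.72 199 [295.5 286.1   8.3] [0.4331 0.0923 0.038 ]
pressed1 0.53 145 [301.4 267.3   7.8] [0.4983 0.0747 0.038 ]
basket 0.91 [302.5 270.5] [59. 43.] 90.0 [0.48367832 0.07028423 0.05      ]
basket 0.7 [139.1 315.5] [48.  63.8] 79.3803482055664 [0.34578993 0.5987389  0.05      ]
dried1 [0.4856 0.2824 0.0378] 0.68 [255. 230.]
dried1 [0.3978 0.3418 0.0301] 0.66 [220. 231.]
bail_top [0.3453 0.5891 0.0404] 0.91 [176. 199.]
bail_top [0.4702 0.0435 0.0427] 0.84 [289. 269.]
tray_lip [ 0.5903 -0.2581  0.0224] 0.97 [394. 324.]
tray_lip [ 0.6089 -0.2832  0.0994] 0.24 [410. 301.]
tray_lip [0.4345 0.0746 0.0357] 0.17 [272. 269.]
tray [ 0.5867 -0.2617  0.0197] 0.6 [393. 326.]
tray [0.6966 0.0082 0.0601] 0.36 [367. 247.]
tray_lip [ 0.5348 -0.2433  0.0167] 0.67 [396. 255.]
bail_top [0.3489 0.5997 0.0248] 0.82 [141. 315.]
bail_top [0.495  0.0784 0.044 ] 0.75 [300. 267.]
tray [ 0.5326 -0.2477  0.0208] 0.57 [398. 255.]
```

{"api": "carry_out", "payload": {
  "increments": [
    [0, 0, 2, 20, 40, 0, 0],
    [0, 0, 5, 45, 95, 0, 0],
    [0, 0, 8, 60, 150, 0, 0],
    [0, 0, 10, 66, 205, 0, 0],
    [0, 0, 10, 66, 265, 0, 0],
    [0, 0, 10, 60, 325, 0, 0],
    [0, 0, 10, 50, 385, 0, 0],
    [0, 0, 10, 40, 445, 0, 0],
    [0, 0, 10, 28, 500, -20, 0],
    [0, 0, 10, 18, 550, -60, 0],
    [0, 0, 10, 14, 578, -110, 0],
    [0, 0, 10, 14, 583, -160, 0],
    [0, 0, 10, 14, 583, -205, 0],
    [0, 0, 10, 14, 583, -235, 0],
    [0, 0, 10, 14, 583, -245, 0],
    [0, 0, 10, 14, 583, -245, 0],
    [0, 0, 10, 14, 583, -245, 1],
    [0, 0, 10, 14, 583, -245, 1],
    [0, 0, 10, 14, 583, -245, 1],
    [0, 0, 10, 14, 583, -245, 1]
  ]
}}

```text
clock: 55.58
tool_pos: [0.3982, 0.3573, -0.0082]
orientation: [-179.7, 0.0, -83.3]
force: [-0.3, -1.2, 5.0]
opening: 0.0538
```

```bash
cat >> h.py <<'E'
def sleeves(a,im=None):
    im=a['pixels'] if im is None else im
    g=im.max(2).astype(int)[225:320,260:350]
    m=(g<45).astype(np.uint8);n,l,st,c=cv2.connectedComponentsWithStats(m,connectivity=8)
    o=[(st[i,4],(c[i]+[260,225]).round(1),unproj(a,c[i]+[260,225],.125)[:2].round(4)) for i in range(1,n) if st[i,4]>=8]
    print(sorted(o,key=lambda q:-q[0])[:4])
E
python3 - <<'E'
from h import *
a=snap('top','t11.png')
for f in('t1','t6','t9','t10','t11'): sleeves(a,cv2.imread(f'pics/{f}.png'))
E
```

```text
[(np.int32(31), array([290. , 271.2]), array([0.475 , 0.1089])), (np.int32(29), array([317.6, 267.6]), array([0.4853, 0.022 ]))]
[(np.int32(185), array([285.9, 272.8]), array([0.4702, 0.1218])), (np.int32(25), array([317.5, 267.4]), array([0.4857, 0.0223]))]
[(np.int32(271), array([331.5, 304.1]), array([ 0.3702, -0.0196])), (np.int32(37), array([318.1, 267.7]), array([0.4848, 0.0205])), (np.int32(26), array([289.8, 271.1]), array([0.4753, 0.1096]))]
[(np.int32(90), array([316.6, 278. ]), array([0.4523, 0.0257])), (np.int32(47), array([325.3, 310. ]), array([3.523e-01, 2.000e-04])), (np.int32(30), array([290.2, 271.1]), array([0.4754, 0.1083])), (np.int32(8), array([336.5, 263. ]), array([ 0.4988, -0.0377]))]
[(np.int32(29), array([290. , 271.1]), array([0.4753, 0.109 ])), (np.int32(28), array([317.5, 267.5]), array([0.4853, 0.0224]))]
```

{"api": "carry_out", "payload": {
  "increments": [
    [0, 0, 0, 0, 0, 40, 1],
    [0, 0, 0, 0, -10, 100, 1],
    [0, 0, 0, 10, -50, 150, 1],
    [0, 0, 0, 40, -110, 190, 1],
    [0, 0, 0, 80, -170, 190, 1],
    [0, 0, 0, 120, -230, 190, 1],
    [0, 0, 0, 140, -280, 190, 1],
    [0, 0, 0, 148, -315, 190, 1],
    [0, 0, 0, 148, -322, 160, 1],
    [0, 0, 0, 148, -322, 160, 1]
  ]
}}

```text
clock: 56.88
tool_pos: [0.5443, 0.0336, 0.1493]
orientation: [-180.0, -0.0, -83.5]
force: [-0.3, -0.3, -0.7]
opening: 0.0535
```

The sleeve blobs show the basket unmoved: bail centre (0.480, 0.066), yaw 6.6°. Lower the first dried cake.

{"api": "carry_out", "payload": {
  "increments": [
    [0, 0, 0, 2, 4, -50, 1],
    [0, 0, 0, 2, 4, -90, 1],
    [0, 0, 0, 2, 4, -106, 1],
    [0, 0, 0, 2, 4, -106, 1],
    [0, 0, 0, 2, 4, -106, 0.3],
    [0, 0, 0, 2, 4, -106, 0.3],
    [0, 0, 0, 2, 4, -106, 0.2],
    [0, 0, 0, 2, 4, -60, 0],
    [0, 0, 0, 2, 4, 0, 0],
    [0, 0, 0, -10, 50, 40, 0],
    [0, 0, 0, -30, 110, 40, 0],
    [0, 0, 0, -50, 170, 40, 0],
    [0, 0, 0, -55, 230, 40, 0],
    [0, 0, 0, -55, 255, 40, 0],
    [0, 0, 0, -55, 258, 0, 0]
  ]
}}

```text
clock: 58.75
tool_pos: [0.4928, 0.2966, 0.1539]
orientation: [-179.4, 0.2, -83.2]
force: [-0.0, -0.5, -1.3]
opening: 0.0879
```

```bash
python3 - <<'E'
from h import *
a=snap('top','t12.png');b=snap('side');print(ctrl.get_obs()['tool_pos'])
sleeves(a);cakes(a);find(b,['dried1','pressed1'],5)
E
```

```text
[0.48891025 0.29165105 0.14779156]
[(np.int32(26), array([318. , 266.9]), array([0.4872, 0.0208])), (np.int32(22), array([289.4, 270.8]), array([0.4763, 0.1108]))]
dried1 0.62 77 [234.5 270.5   7.9] [0.4761 0.2919 0.038 ]
dried1 0.59 211 [312.  253.    8.2] [0.5423 0.0376 0.038 ]
pressed1 0.72 170 [295.8 286.1   7.4] [0.4341 0.0931 0.038 ]
pressed1 0.52 203 [301.1 267.    8.6] [0.4973 0.0741 0.038 ]
dried1 [0.4875 0.2789 0.0357] 0.79 [256. 231.]
dried1 [0.5414 0.0219 0.033 ] 0.67 [316. 268.]
pressed1 [0.4339 0.075  0.0344] 0.89 [271. 270.]
pressed1 [0.4884 0.0626 0.0363] 0.8 [291. 266.]
```

{"api": "carry_out", "payload": {
  "increments": [
    [0, 0, 0, 0, 1, -50, 0],
    [0, 0, 0, 0, 1, -100, 0],
    [0, 0, 0, 0, 1, -140, 0],
    [0, 0, 0, 0, 1, -154, 0],
    [0, 0, 0, 0, 1, -154, 0],
    [0, 0, 0, 0, 1, -154, 1],
    [0, 0, 0, 0, 1, -154, 1],
    [0, 0, 0, 0, 1, -154, 1],
    [0, 0, 0, 0, 1, -154, 1],
    [0, 0, 0, 0, 1, -100, 1],
    [0, 0, 0, 0, -10, -40, 1],
    [0, 0, 0, -10, -60, 20, 1],
    [0, 0, 0, -30, -120, 40, 1],
    [0, 0, 0, -45, -180, 40, 1],
    [0, 0, 0, -55, -235, 40, 1],
    [0, 0, 0, -58, -270, 30, 1],
    [0, 0, 0, -58, -272, 0, 1],
    [0, 0, 0, -58, -272, 0, 1]
  ]
}}

```text
clock: 61.3
tool_pos: [0.4315, 0.02, 0.1501]
orientation: [-179.9, -0.0, -83.4]
force: [0.7, 0.1, 0.1]
opening: 0.0531
```

{"api": "carry_out", "payload": {
  "increments": [
    [0, 0, 0, 0, 3.5, -50, 1],
    [0, 0, 0, 0, 3.5, -90, 1],
    [0, 0, 0, 0, 3.5, -107, 1],
    [0, 0, 0, 0, 3.5, -107, 1],
    [0, 0, 0, 0, 3.5, -107, 0.3],
    [0, 0, 0, 0, 3.5, -107, 0.3],
    [0, 0, 0, 0, 3.5, -107, 0.2],
    [0, 0, 0, 0, 3.5, -60, 0.2],
    [0, 0, 0, 0, 3.5, 0, 0.2],
    [0, 0, 0, 0, 3.5, 60, 0.2],
    [0, 0, 0, -20, -50, 100, 0.2],
    [0, 0, 0, -20, -110, 100, 0.2],
    [0, 0, 0, -20, -160, 100, 0.2],
    [0, 0, 0, -20, -180, 100, 0.2],
    [0, 0, 0, -20, -180, 100, 0.2]
  ]
}}

```text
clock: 63.18
tool_pos: [0.4127, -0.1602, 0.2516]
orientation: [-179.7, -0.0, -83.5]
force: [-0.0, -0.7, -0.3]
opening: 0.0703
```

```bash
python3 - <<'E'
from h import *
a=snap('top','t13.png');b=snap('side','s13.png');o=ctrl.get_obs();print(o['tool_pos'],o['joint_pos'],o['orientation'])
sleeves(a);cakes(a);find(b,['dried1','pressed1','hook_seat','stand','balance'],5);find(a,['stand','balance'])
for n,p in(('top',a),('side',b)):
  for l in ('stand','balance','hook_seat'):
    for r in ctrl.outline_of(p,l)[:2]:
        ys,xs=np.where(r['pixels']);print(n,l,round(r['confidence'],2),len(xs),xs.min(),xs.max(),ys.min(),ys.max())
t=cv2.resize(a['pixels'][125:225,200:290],None,fx=4.4,fy=4.4,interpolation=2)
s=cv2.convertScaleAbs(cv2.resize(b['pixels'][110:210,270:350],None,fx=4.4,fy=4.4,interpolation=2),alpha=1.2)
cv2.imwrite('pics/c13.png',np.hstack([t,s]))
E
```

```text
[ 0.41291613 -0.15881909  0.25160435] [ 4.63197364e+00 -4.21011717e+00 -2.22364811e+01 -2.31016467e-02
 -7.16772199e+01  9.19801098e+01] [-1.79703003e+02  1.17127232e-02 -8.33950919e+01]
[(np.int32(50), array([286.7, 286.3]), array([0.4279, 0.1198])), (np.int32(26), array([346.9, 268.8]), array([ 0.4801, -0.07  ])), (np.int32(26), array([299.5, 311.9]), array([0.3475, 0.0807])), (np.int32(21), array([330. , 262.5]), array([ 0.5007, -0.0171]))]
dried1 0.7 234 [311.8 252.3   8.9] [0.5447 0.0396 0.038 ]
dried1 0.35 392 [339.3 200.4  12. ] [ 0.7182 -0.0548  0.038 ]
pressed1 0.4 56 [300.5 262.5   5.7] [0.5133 0.0768 0.038 ]
dried1 [0.5385 0.0246 0.0327] 0.69 [314. 268.]
dried1 [0.4318 0.012  0.0378] 0.67 [282. 281.]
dried1 [0.7318 0.0834 0.1048] 0.67 [362. 219.]
pressed1 [0.4331 0.0818 0.0367] 0.65 [270. 268.]
pressed1 [ 0.6065 -0.283   0.0987] 0.64 [409. 302.]
pressed1 [0.4874 0.0589 0.0345] 0.59 [292. 267.]
stand [0.7567 0.254  0.3004] 0.96 [339. 134.]
stand [0.4785 0.0428 0.0399] 0.51 [292. 269.]
stand [0.7543 0.2536 0.0156] 0.77 [247. 193.]
balance [0.5122 0.0708 0.0386] 0.38 [302. 262.]
top stand 0.56 2398 212 267 132 219
top hook_seat 0.51 422 279 324 239 302
side stand 0.71 1158 329 354 23 236
side balance 0.51 1004 330 354 23 236
side hook_seat 0.67 298 272 290 274 294
```

View pics/c13.png

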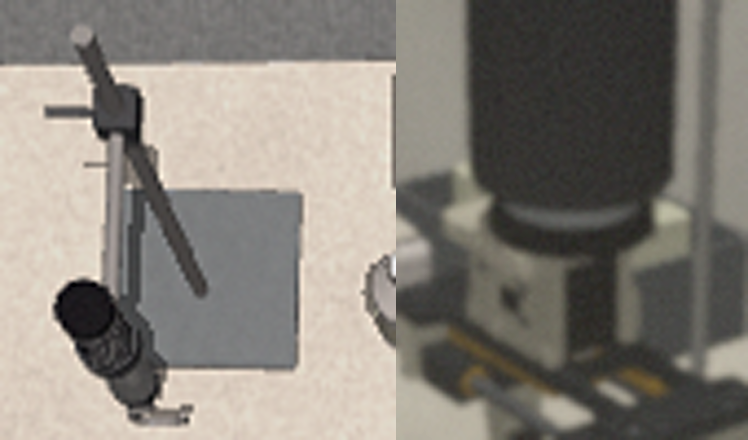

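```bash
python3 - <<'E'
from h import *
a=snap('top','t14.png');b=snap('side','s14.png')
o=lambda x,y:(200+(x-2)/4.4,125+(y-2)/4.4)
U=lambda x,y,z:unproj(a,o(x,y),z)[:2]
TR,BR=U(302,190,.012),U(297,368,.012);rb=U(205,293,.012);rt=U(83,38,.612)
d=TR-BR;print('plate edge',TR,BR,np.linalg.norm(d),np.degrees(np.arctan2(d[1],d[0])),'rod',rb,rt)
print('hook tip',U(187,410,.235),'shank',U(137,406,.24),'tubebot',U(140,385,.355),'tubetop',U(85,310,.568))
# tube axis in side s0: dark/line columns
s=cv2.imread('pics/s0.png')
ob=lambda x,y:(120+x/1.66,40+y/1.66)
for yaw in(-2,0,1,2):
  c,sn=np.cos(np.radians(yaw)),np.sin(np.radians(yaw));
  O=rb*.5+rt*.5-.140*np.array([c,sn])
  X=lambda x,y,z:np.array([O[0]+c*x-sn*y,O[1]+sn*x+c*y,z])
  pr=lambda p,q:proj(p,q)[0].round(1)
  print(yaw,O,'top: TR',pr(a,X(.22,-.075,.012)),'tubetop',pr(a,X(0,0,.568)),'tip',pr(a,X(0,-.017,.241)),'side: tubetop',pr(b,X(0,0,.568)),'bot',pr(b,X(0,0,.355)),'seat',pr(b,X(0,0,.218)))
print('obs',o(302,190),o(85,310),o(187,410),'side obs',ob(295,8),ob(296,137),ob(297,200))
E
```

```text
plate edge [0.84128877 0.18338544] [0.7005511  0.18786348] 0.1408088913562203 -1.822443127621018 rod [0.76043248 0.25853342] [0.76118209 0.26100587]
hook tip [0.62705193 0.24712003] shank [0.62931423 0.28032244] tubebot [0.6209992  0.26325656] tubetop [0.62119091 0.26560814]
-2 [0.62089257 0.26465557] top: TR [268.6 168.6] tubetop [219.3 195.1] tip [241.6 219.6] side: tubetop [296.7  43.4] bot [297.2 122.2] seat [297.4 167.4]
0 [0.62080728 0.25976964] top: TR [267.8 167.9] tubetop [221.3 195.1] tip [243.3 219.4] side: tubetop [297.6  43.8] bot [298.  122.7] seat [298.2 168. ]
1 [0.62082861 0.25732631] top: TR [267.4 167.5] tubetop [222.3 195.1] tip [244.1 219.3] side: tubetop [298.1  44. ] bot [298.4 123. ] seat [298.6 168.3]
2 [0.62089257 0.25488372] top: TR [266.9 167.1] tubetop [223.3 195.1] tip [244.9 219.2] side: tubetop [298.6  44.2] bot [298.9 123.2] seat [299.  168.6]
obs (268.1818181818182, 167.72727272727272) (218.86363636363637, 195.0) (242.04545454545453, 217.72727272727272) side obs (297.71084337349396, 44.81927710843374) (298.3132530120482, 122.53012048192771) (298.9156626506024, 160.48192771084337)
```

All four cakes are in the basket. The stand fits at yaw −1.8° with the hook seat near (0.621, 0.264). Plan: grip the +y sleeve 38 mm off centre with the tool leaning 25° outward, rotate +81.6° and hook. I'll move to the +y side first to see the bail.

```bash
cat >> h.py <<'E'
from scipy.spatial.transform import Rotation as Ro
def tgt(bx,by,bz,yaw,off=.038,back=0.,tilt=25.):
    """TCP pose gripping +y sleeve of basket at origin b, yaw deg"""
    Rb=Ro.from_euler('z',yaw,degrees=True)
    G=np.array([bx,by,bz])+Rb.apply([0,off,.118])
    R=Rb*Ro.from_euler('x',-tilt,degrees=True)*Ro.from_euler('xyz',[180,0,180],degrees=True)
    d=R.apply([0,0,1]);return G+d*(.044-back),R
def delta(p,R,o=None):
    o=o or ctrl.get_obs();c=Ro.from_euler('xyz',o['orientation'],degrees=True)
    print('rv',(R*c.inv()).as_rotvec(degrees=True).round(1),'d',((p-o['tool_pos'])*1e3).round(1),'tcp',p.round(4),'eul',R.as_euler('xyz',degrees=True).round(1))
E
python3 - <<'E'
from h import *
p,R=tgt(.4803,.0657,0,6.6);delta(p,R)
p,R=tgt(.4803,.0657,0,6.6,back=.12);delta(p,R)
E
```

```text
rv [-17.  -21.5 -88.5] d [  65.   243.9 -173.3] tcp [0.4781 0.085  0.0781] eul [-155.     0.  -173.4]
rv [-17.  -21.5 -88.5] d [ 59.2 294.2 -64.5] tcp [0.4722 0.1354 0.1869] eul [-155.     0.  -173.4]
```

{"api": "carry_out", "payload": {
  "increments": [
    [-2, -2, -10, 20, 30, 20, 0.4],
    [-4, -5, -20, 30, 80, 20, 0.4],
    [-6, -7, -30, 40, 130, 20, 0.4],
    [-8, -10, -40, 40, 180, 20, 0.4],
    [-10, -12, -50, 40, 235, 20, 0.4],
    [-12, -15, -60, 40, 290, 20, 0.4],
    [-14, -17, -70, 40, 345, 20, 0.4],
    [-15.5, -19.5, -80, 40, 400, 20, 0.4],
    [-17, -21.5, -88.5, 40, 440, 20, 0.4],
    [-17, -21.5, -88.5, 40, 440, 20, 0.4],
    [-17, -21.5, -88.5, 40, 440, 20, 0.4]
  ]
}}

```text
clock: 65.5
tool_pos: [0.4531, 0.2832, 0.2697]
orientation: [-154.8, -0.0, -173.4]
force: [-0.8, -0.5, -0.6]
opening: 0.0527
```

```bash
python3 - <<'E'
from h import *
a=snap('top','t15.png');o=ctrl.get_obs();print(o['tool_pos'],o['orientation'],o['joint_pos'])
sleeves(a);cakes(a)
p,R=tgt(.4803,.0657,0,6.6,back=.12);delta(p,R,o)
p,R=tgt(.4803,.0657,0,6.6);delta(p,R,o)
E
```

```text
[0.45314038 0.28242677 0.26998723] [-1.54839294e+02 -2.40148796e-02 -1.73498191e+02] [ 63.54176321  15.03638377  -8.49789034  13.36336794 -88.04208972
 -60.04899986]
[(np.int32(25), array([317.8, 267. ]), array([0.4871, 0.0213])), (np.int32(21), array([289.5, 270.8]), array([0.4764, 0.1104]))]
dried1 0.76 205 [315.7 285.3   8. ] [0.4354 0.0279 0.038 ]
dried1 0.56 173 [311.3 252.7   7.6] [0.5428 0.0405 0.038 ]
pressed1 0.71 226 [295.6 285.7   8.6] [0.4353 0.0935 0.038 ]
pressed1 0.43 180 [301.3 267.1   8.3] [0.4964 0.0734 0.038 ]
rv [ 0.2 -0.   0.1] d [  19.1 -147.1  -83.1] tcp [0.4722 0.1354 0.1869] eul [-155.     0.  -173.4]
rv [ 0.2 -0.   0.1] d [  24.9 -197.5 -191.9] tcp [0.4781 0.085  0.0781] eul [-155.     0.  -173.4]
```

{"api": "carry_out", "payload": {
  "increments": [
    [0, 0, 0, 8, -50, -30, 0.4],
    [0, 0, 0, 15, -100, -60, 0.4],
    [0, 0, 0, 20, -147, -83, 0.4],
    [0, 0, 0, 22, -166, -124, 0.4],
    [0, 0, 0, 25, -187, -170, 0.4],
    [0, 0, 0, 26, -197.5, -192, 0.4],
    [0, 0, 0, 26, -197.5, -192, 0.4],
    [0, 0, 0, 26, -197.5, -192, 0.7]
  ]
}}

```text
clock: 66.65
tool_pos: [0.4799, 0.0844, 0.0807]
orientation: [-155.1, 0.1, -173.3]
force: [-1.0, -0.1, 0.0]
opening: 0.0472
```

{"api": "carry_out", "payload": {
  "increments": [
    [0, 0, 0, 0, 0, 0, 1],
    [0, 0, 0, 0, 0, 0, 1],
    [0, 0, 0, 0, 0, 0, 1],
    [0, 0, 0, 0, 0, 0, 1]
  ]
}}

```text
clock: 67.15
tool_pos: [0.4791, 0.0838, 0.0796]
orientation: [-155.0, 0.0, -173.4]
force: [-2.4, 1.8, 2.6]
opening: 0.0108
```

```bash
python3 - <<'E'
from h import *
o=ctrl.get_obs();print(o['tool_pos'],o['orientation'],o['joint_pos'],o['force'],o['moment'],o['opening'])
E
```

```text
[0.47910773 0.08384879 0.07956911] [-1.55021658e+02  1.81755006e-02 -1.73350456e+02] [ 48.61907288  15.65930604 -38.44774617  22.45743813 -55.32580289
 -58.01386095] [-2.39726279  1.7805698   2.5651143 ] [ 1.5167429   0.77722179 -0.26668324] 0.01077012637893754
```

{"api": "carry_out", "payload": {
  "increments": [
    [0, 0, 0, 0, 0, 4, 1],
    [0, 0, 0, 0, 0, 10, 1],
    [0, 0, 0, 0, 0, 20, 1],
    [0, 0, 0, 0, 0, 35, 1],
    [0, 0, 0, 0, 0, 50, 1],
    [0, 0, 0, 0, 0, 65, 1],
    [0, 0, 0, 0, 0, 80, 1],
    [0, 0, 0, 0, 0, 90, 1],
    [0, 0, 0, 0, 0, 90, 1],
    [0, 0, 0, 0, 0, 90, 1]
  ]
}}

```text
clock: 68.4
tool_pos: [0.4788, 0.0835, 0.169]
orientation: [-155.0, -0.0, -173.4]
force: [0.6, -0.4, -4.3]
opening: 0.0109
```

```bash
python3 - <<'E'
from h import *
o=ctrl.get_obs();print(o['tool_pos'],o['orientation'],o['joint_pos'],o['force'],o['moment'],o['opening'])
a=snap('top','t16.png');b=snap('side','s16.png')
s=cv2.convertScaleAbs(cv2.resize(b['pixels'][170:320,220:360],None,fx=4,fy=4,interpolation=2),alpha=1.3)
p,R=tgt(.4815,.0657,.09,6.8)
for q in([0,0,.136],[0,22,.0],[0,66,118],[0,-66,118],[95,72,62],[95,-72,62],[-95,-72,62],[-95,72,62]):
    q=np.array(q,float)
    if abs(q).max()>1:q/=1000
    X=np.array([.4815,.0657,.09])+Ro.from_euler('z',6.8,degrees=True).apply(q);u=(proj(b,X)[0]-[220,170])*4+2
    cv2.circle(s,tuple(int(v) for v in u),3,(0,0,255),-1)
cv2.imwrite('pics/c14.png',s)
E
```

```text
[0.47881282 0.08346452 0.16902764] [-1.54998199e+02 -2.51146138e-02 -1.73373156e+02] [ 48.98105049   9.66802286 -31.59103645  19.74812375 -67.45569937
 -53.00071839] [ 0.63613214 -0.43099436 -4.25497168] [ 2.14145114  0.22134912 -0.02366718] 0.010898093430611875
```

View pics/c14.png

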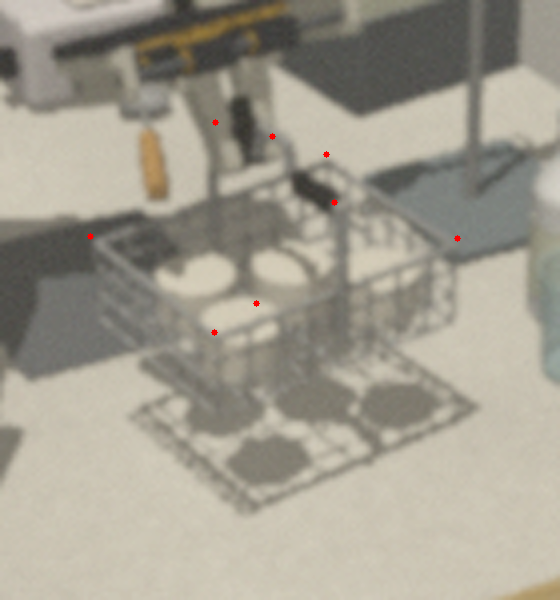

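The basket hangs level with four cakes (four shadows), within about 3–5 mm of prediction. Now compute the hooking waypoints.

```bash
cat >> h.py <<'E'
B0=np.array([.4815,.0657,.086]);P0=np.array([.4788,.0835,.169])
def bd(x,y,z,rot):
    R=Ro.from_euler('z',rot,degrees=True);p=np.array([x,y,z])+R.apply(P0-B0);return ((p-P0)*1e3).round(1),p.round(4)
E
python3 - <<'E'
from h import *
for w in((.4815,.0657,.13,0),(.50,.11,.132,20),(.52,.15,.132,40),(.53,.18,.132,60),(.54,.20,.132,81.4),(.621,.209,.132,81.4),(.621,.264,.132,81.4),(.621,.264,.088,81.4)): print(w,*bd(*w))
E
```

```text
(0.4815, 0.0657, 0.13, 0) [ 0.  0. 44.] [0.4788 0.0835 0.213 ]
(0.5, 0.11, 0.132, 20) [12.6 42.3 46. ] [0.4914 0.1258 0.215 ]
(0.52, 0.15, 0.132, 40) [27.7 78.4 46. ] [0.5065 0.1619 0.215 ]
(0.53, 0.18, 0.132, 60) [ 34.4 103.1  46. ] [0.5132 0.1866 0.215 ]
(0.54, 0.2, 0.132, 81.4) [ 43.2 116.5  46. ] [0.522 0.2   0.215]
(0.621, 0.209, 0.132, 81.4) [124.2 125.5  46. ] [0.603 0.209 0.215]
(0.621, 0.264, 0.132, 81.4) [124.2 180.5  46. ] [0.603 0.264 0.215]
(0.621, 0.264, 0.088, 81.4) [124.2 180.5   2. ] [0.603 0.264 0.171]
```

{"api": "carry_out", "payload": {
  "increments": [
    [0, 0, 0, 0, 0, 15, 1],
    [0, 0, 0, 0, 0, 35, 1],
    [0, 0, 5, 3, 10, 46, 1],
    [0, 0, 12, 8, 25, 46, 1],
    [0, 0, 20, 13, 42, 46, 1],
    [0, 0, 30, 20, 60, 46, 1],
    [0, 0, 40, 28, 78, 46, 1],
    [0, 0, 50, 31, 92, 46, 1],
    [0, 0, 60, 34, 103, 46, 1],
    [0, 0, 70, 39, 110, 46, 1],
    [0, 0, 78, 42, 115, 46, 1],
    [0, 0, 81.4, 43, 116.5, 46, 1],
    [0, 0, 81.4, 43, 116.5, 46, 1],
    [0, 0, 81.4, 43, 116.5, 46, 1]
  ]
}}

```text
clock: 70.25
tool_pos: [0.5222, 0.2, 0.2158]
orientation: [-155.0, -0.0, -92.1]
force: [0.6, -0.1, -3.9]
opening: 0.0108
```

```bash
python3 - <<'E'
from h import *
o=ctrl.get_obs();print(o['tool_pos'],o['orientation'],o['joint_pos'],o['force'],o['opening'])
a=snap('top','t17.png');b=snap('side','s17.png')
# dark sleeve pixels near the far sleeve; project expected
Rb=Ro.from_euler('z',88.2,degrees=True);Bc=np.array([.54,.20,.132])
for q in([0,-.044,.125],[0,.044,.125],[0,0,.144],[.095,-.072,.062],[-.095,-.072,.062]): 
    X=Bc+Rb.apply(q);print(q,X.round(3),'top',proj(a,X)[0].round(1),'side',proj(b,X)[0].round(1))
for p,n,(x0,x1,y0,y1) in((a,'top',(225,300,215,270)),(b,'side',(230,330,150,260))):
    g=p['pixels'].max(2).astype(int)[y0:y1,x0:x1];m=(g<(45 if n=='top' else 50)).astype(np.uint8)
    k,l,st,c=cv2.connectedComponentsWithStats(m,connectivity=8)
    print(n,[(int(st[i,4]),(c[i]+[x0,y0]).round(1).tolist(),st[i,:4].tolist()) for i in range(1,k) if st[i,4]>=8][:8])
E
```

```text
[0.52219561 0.19996678 0.21579926] [-1.54994901e+02 -8.93450564e-03 -9.20520198e+01] [ 53.70355609  -4.607335   -44.36311541  32.68693629 -40.32830856
  10.8462756 ] [ 0.55160833 -0.06317904 -3.88657812] 0.010793707136908104
[0, -0.044, 0.125] [0.584 0.199 0.257] top [257.7 230.6] side [297.3 165.6]
[0, 0.044, 0.125] [0.496 0.201 0.257] top [256.8 260.3] side [268.3 171.7]
[0, 0, 0.144] [0.54  0.2   0.276] top [256.7 244.5] side [282.9 162.2]
[0.095, -0.072, 0.062] [0.615 0.293 0.194] top [228.6 224.3] side [291.1 171.8]
[-0.095, -0.072, 0.062] [0.609 0.103 0.194] top [290.9 225.4] side [322.7 197.7]
top [(53, [257.8, 229.8], [31, 8, 5, 15]), (207, [237.9, 258.8], [0, 36, 33, 19]), (420, [265.5, 262.5], [12, 36, 52, 19])]
side [(148, [256.0, 156.4], [15, 0, 25, 15]), (14, [279.5, 156.0], [45, 3, 10, 6]), (19, [271.1, 161.4], [38, 9, 8, 6]), (12, [263.8, 166.3], [31, 15, 6, 4]), (35, [298.3, 167.4], [63, 15, 12, 6])]
```

{"api": "carry_out", "payload": {
  "increments": [
    [0, 0, 0, 10, 2, 2, 1],
    [0, 0, 0, 30, 4, 3, 1],
    [0, 0, 0, 52, 7, 3, 1],
    [0, 0, 0, 70, 9, 3, 1],
    [0, 0, 0, 80, 9, 3, 1],
    [0, 0, 0, 80, 9, 3, 1],
    [0, 0, 0, 80, 20, 3, 1],
    [0, 0, 0, 80, 30, 3, 1],
    [0, 0, 0, 80, 40, 3, 1],
    [0, 0, 0, 80, 50, 3, 1],
    [0, 0, 0, 80, 59, 3, 1],
    [0, 0, 0, 80, 64, 3, 1],
    [0, 0, 0, 80, 64, 3, 1]
  ]
}}

```text
clock: 71.97
tool_pos: [0.6014, 0.2614, 0.2172]
orientation: [-155.1, -0.2, -92.2]
force: [2.5, -8.9, -3.9]
opening: 0.0107
```

```bash
python3 - <<'E'
from h import *
o=ctrl.get_obs();print(o['tool_pos'],o['orientation'],o['joint_pos'],o['force'],o['opening'])
a=snap('top','t18.png');b=snap('side','s18.png')
Rb=Ro.from_euler('z',88.2,degrees=True);Bc=np.array([.62,.264,.135])
s=cv2.convertScaleAbs(cv2.resize(b['pixels'][95:215,255:345],None,fx=5.5,fy=5.5,interpolation=cv2.INTER_CUBIC),alpha=1.3)
t=cv2.resize(a['pixels'][175:250,205:265],None,fx=6,fy=6,interpolation=cv2.INTER_CUBIC)
H=[.621,.264,0]
for X,c in((Bc+Rb.apply([0,0,.140]),(0,0,255)),(Bc+Rb.apply([0,-.044,.118]),(0,0,255)),(np.array([.621,.264,.218]),(0,255,0)),(np.array([.621,.247,.241]),(0,255,0)),(np.array([.621,.264,.268]),(0,255,0))):
    u=(proj(b,X)[0]-[255,95])*5.5+2.5;cv2.circle(s,tuple(int(v) for v in u),2,c,-1)
    u=(proj(a,X)[0]-[205,175])*6+2.5;cv2.circle(t,tuple(int(v) for v in u),2,c,-1)
h=max(s.shape[0],t.shape[0]);f=lambda i:cv2.copyMakeBorder(i[:590],0,max(0,590-i.shape[0]),0,0,0)
cv2.imwrite('pics/c15.png',np.hstack([f(t)[:590,:300 if t.shape[1]<300 else t.shape[1]],f(s[:590])])[:, :800])
E
```

```text
[0.60142793 0.2613683  0.21717752] [-155.14736455   -0.2329753   -92.18263484] [ 50.64225452   5.60881292 -33.47689428  31.68948057 -39.92085559
  14.59116438] [ 2.53396729 -8.90846978 -3.86398457] 0.010705589569547145
```

View pics/c15.png

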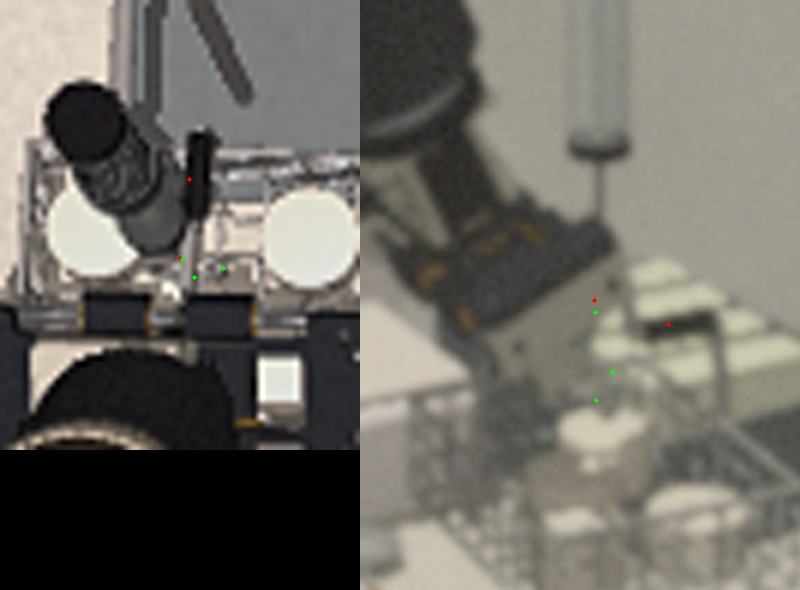

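The −9 N in y is the bar meeting the hook's middle rod: I'm entering too high, above the 50 mm junction. Back out, lower 17 mm so the bar passes between the tip (0.241) and the junction (0.268), and re-enter.

{"api": "carry_out", "payload": {
  "increments": [
    [0, 0, 0, 0, -10, 0, 1],
    [0, 0, 0, 0, -22, 0, 1],
    [0, 0, 0, 0, -38, 0, 1],
    [0, 0, 0, 0, -46, -5, 1],
    [0, 0, 0, 0, -46, -12, 1],
    [0, 0, 0, 0, -46, -17, 1],
    [0, 0, 0, 0, -46, -17, 1],
    [0, 0, 0, 0, -46, -17, 1],
    [0, 0, 0, 0, -46, -17, 1]
  ]
}}

```text
clock: 73.2
tool_pos: [0.6022, 0.2185, 0.2016]
orientation: [-155.0, 0.0, -91.9]
force: [-0.3, 0.1, -3.7]
opening: 0.0104
```

```bash
python3 - <<'E'
from h import *
o=ctrl.get_obs();print(o['tool_pos'],o['force'],o['opening'])
a=snap('top','t19.png');b=snap('side','s19.png')
Rb=Ro.from_euler('z',88.2,degrees=True);tp=o['tool_pos'];Bc=tp+[.018,0,-.083]
print(Bc)
for q in([0,-.044,.125],[0,-.044,.118]): 
    X=Bc+Rb.apply(q);print(X.round(4),'top',proj(a,X)[0].round(1),'side',proj(b,X)[0].round(1))
for p,n,(x0,x1,y0,y1) in((a,'top',(225,265,195,222)),(b,'side',(300,345,135,185))):
    g=p['pixels'].max(2).astype(int)[y0:y1,x0:x1];m=(g<(45 if n=='top' else 60)).astype(np.uint8)
    k,l,st,c=cv2.connectedComponentsWithStats(m,connectivity=8)
    for i in range(1,k):
        if st[i,4]>=8: print(n,int(st[i,4]),(c[i]+[x0,y0]).round(1),st[i,:4], unproj(p,c[i]+[x0,y0],X[2]+.007)[:2].round(4) if n=='top' else '')
E
```

```text
[0.60221801 0.21847312 0.20163463] [-0.30391927  0.09382289 -3.67918368] 0.010404271442220546
[0.62021801 0.21847312 0.11863463]
[0.6642 0.2171 0.2436] top [251.8 204.8] side [318.7 162. ]
[0.6642 0.2171 0.2366] top [252.1 205.3] side [318.6 164.3]
top 21 [227.3 199. ] [ 0  0  5 10] [0.6829 0.29  ]
top 54 [251.8 204.1] [25  2  5 15] [0.6662 0.2173]
top 17 [228.9 206.7] [ 0  6  7 10] [0.6593 0.2853]
side 67 [303.3 151.1] [ 0 12  9 11] 
side 35 [320.3 163.9] [15 27 12  5]
```

{"api": "carry_out", "payload": {
  "increments": [
    [0, 0, 0, 0, 0, -4, 1],
    [0, 0, 0, -1, 8, -4, 1],
    [0, 0, 0, -1, 20, -4, 1],
    [0, 0, 0, -1, 30, -4, 1],
    [0, 0, 0, -1, 38, -4, 1],
    [0, 0, 0, -1, 43, -4, 1],
    [0, 0, 0, -1, 45.5, -4, 1],
    [0, 0, 0, -1, 45.5, -4, 1]
  ]
}}

```text
clock: 74.3
tool_pos: [0.601, 0.2637, 0.1973]
orientation: [-155.0, 0.0, -92.0]
force: [-0.1, 0.3, -2.6]
opening: 0.0105
```

Clear, with no contact. Let it down, first to the seat, then slowly.

{"api": "carry_out", "payload": {
  "increments": [
    [0, 0, 0, 0, 0, -6, 1],
    [0, 0, 0, 0, 0, -13, 1],
    [0, 0, 0, 0, 0, -20, 1],
    [0, 0, 0, 0, 0, -27, 1],
    [0, 0, 0, 0, 0, -33, 1],
    [0, 0, 0, 0, 0, -39, 1],
    [0, 0, 0, 0, 0, -45, 1],
    [0, 0, 0, 0, 0, -45, 1]
  ]
}}

```text
clock: 75.3
tool_pos: [0.601, 0.2635, 0.152]
orientation: [-155.0, -0.0, -92.0]
force: [-1.4, 0.2, -1.8]
opening: 0.0108
```

{"api": "carry_out", "payload": {
  "increments": [
    [0, 0, 0, 0, 0, -2, 1],
    [0, 0, 0, 0, 0, -4, 1],
    [0, 0, 0, 0, 0, -6, 1],
    [0, 0, 0, 0, 0, -8, 1],
    [0, 0, 0, 0, 0, -10, 1],
    [0, 0, 0, 0, 0, -10, 1],
    [0, 0, 0, 0, 0, -10, 1]
  ]
}}

```text
clock: 76.18
tool_pos: [0.6012, 0.2637, 0.1425]
orientation: [-155.0, 0.0, -92.0]
force: [0.4, -0.5, -1.0]
opening: 0.011
```

{"api": "carry_out", "payload": {
  "increments": [
    [0, 0, 0, 0, 0, -2, 1],
    [0, 0, 0, 0, 0, -4, 1],
    [0, 0, 0, 0, 0, -6, 1],
    [0, 0, 0, 0, 0, -8, 1],
    [0, 0, 0, 0, 0, -8.5, 1],
    [0, 0, 0, 0, 0, -8.5, 1],
    [0, 0, 0, 0, 0, -8.5, 1],
    [0, 0, 0, 0, 0, -8.5, 1]
  ]
}}

```text
clock: 77.18
tool_pos: [0.6012, 0.2637, 0.134]
orientation: [-155.0, 0.0, -92.0]
force: [0.8, -0.4, 0.5]
opening: 0.0104
```

```bash
python3 - <<'E'
from h import *
F=[]
for i in range(8): snap('side');F.append(np.r_[ctrl.get_obs()['force'],ctrl.get_obs()['moment']])
print(np.mean(F,0).round(2),ctrl.get_obs()['tool_pos'],ctrl.get_obs()['joint_pos'])
b=snap('side','s20.png');find(b,['bail_top','basket','hook_seat'],2)
E
```

```text
[ 1.2  -0.53  0.02 -0.14  1.08 -0.07] [0.6011242  0.26373743 0.13397189] [ 47.46645756   9.99167903 -43.46456464  45.17645243 -26.88444294
   1.46276631]
bail_top [0.3455 0.5907 0.0419] 0.96 [176. 198.]
bail_top [0.6155 0.2564 0.0951] 0.79 [297. 206.]
basket [0.3472 0.5912 0.0425] 0.97 [176. 198.]
basket [0.6122 0.2504 0.0961] 0.96 [297. 207.]
```

Fz is ≈ 0, so the spring carries it all. Release gently and withdraw along the tool axis.

{"api": "carry_out", "payload": {
  "increments": [
    [0, 0, 0, 0, 0, 0, 0.86],
    [0, 0, 0, 0, 0, 0, 0.8],
    [0, 0, 0, 0, 0, 0, 0.7],
    [0, 0, 0, 0, 0, 0, 0.6],
    [0, 0, 0, 0, 0, 0, 0.6],
    [0, 0, 0, 0, 0, 0, 0.6],
    [0, 0, 0, -4, 0, 9, 0.6],
    [0, 0, 0, -10, 0, 22, 0.6],
    [0, 0, 0, -19, 0, 40, 0.6],
    [0, 0, 0, -30, 0, 64, 0.6],
    [0, 0, 0, -47, 0, 95, 0.6],
    [0, 0, 0, -70, 0, 120, 0.6],
    [0, 0, 0, -110, -20, 140, 0.6],
    [0, 0, 0, -150, -60, 140, 0.6],
    [0, 0, 0, -170, -110, 140, 0.6],
    [0, 0, 0, -180, -160, 140, 0.6],
    [0, 0, 0, -180, -200, 140, 0.6],
    [0, 0, 0, -180, -220, 140, 0.6]
  ]
}}

```text
clock: 80.03
tool_pos: [0.4201, 0.0422, 0.2745]
orientation: [-155.0, 0.2, -91.9]
force: [-0.2, 0.3, 0.4]
opening: 0.0347
```

```bash
python3 - <<'E'
from h import *
def sl():
    a=ctrl.snapshot('top');g=a['pixels'].max(2).astype(int)[185:250,225:275];k,l,st,c=cv2.connectedComponentsWithStats((g<45).astype(np.uint8),connectivity=8)
    print([(int(st[i,4]),(c[i]+[225,185]).round(1).tolist(),unproj(a,c[i]+[225,185],.176)[:2].round(3).tolist()) for i in range(1,k) if st[i,4]>=10]);return a
print(ctrl.get_obs()['tool_pos'],ctrl.get_obs()['clock'])
a=sl()
for i in range(6): snap('side')
a=sl();b=snap('side','s21.png');cv2.imwrite('pics/t21.png',a['pixels'])
find(b,['basket','bail_top','tray_lip','dried1'],4);cakes(a,.09)
for r in ctrl.outline_of(b,'basket')[:2]:
    ys,xs=np.where(r['pixels']);print(r['confidence'],xs.min(),xs.max(),ys.min(),ys.max())
Rb=Ro.from_euler('z',88.2,degrees=True);Bc=np.array([.621,.264,.187-.136])
for q in([.095,.072,.062],[.095,-.072,.062],[-.095,-.072,.062],[-.095,.072,.062],[0,0,.144],[0,.044,.125],[0,-.044,.125],[-.095,.072,0]):
    X=Bc+Rb.apply(q);print(q,proj(b,X)[0].round(1),proj(a,X)[0].round(1))
E
```

```text
[0.42014791 0.04224851 0.274476  ] 80.025
[(43, [228.0, 202.3], [0.687, 0.297]), (51, [239.5, 209.4], [0.665, 0.262]), (47, [238.4, 237.0], [0.578, 0.265])]
[(40, [228.0, 202.2], [0.687, 0.297]), (51, [239.5, 209.4], [0.665, 0.262]), (46, [238.4, 236.9], [0.578, 0.265])]
basket [0.6015 0.2558 0.0962] 0.83 [293. 207.]
basket [ 0.622  -0.2699  0.2433] 0.7 [417. 244.]
basket [0.3459 0.5901 0.0407] 0.63 [176. 198.]
basket [ 0.6127 -0.2901  0.0979] 0.61 [413. 303.]
bail_top [0.6104 0.2584 0.0942] 0.86 [296. 207.]
bail_top [0.348  0.5901 0.0434] 0.7 [176. 198.]
tray_lip [ 0.5909 -0.2579  0.0217] 0.74 [394. 324.]
tray_lip [0.5825 0.214  0.0805] 0.7 [295. 219.]
dried1 [0.6465 0.1987 0.0853] 0.74 [316. 215.]
dried1 [0.6557 0.3142 0.0884] 0.46 [300. 198.]
dried1 0.75 229 [223.1 218.6   9.5] [0.6498 0.3269 0.09  ]
dried1 0.51 209 [257.  219.5   8.4] [0.6473 0.215  0.09  ]
pressed1 0.6 250 [254.  239.1   9.1] [0.5836 0.2252 0.09  ]
pressed1 0.48 152 [235.9 230.9   8.3] [0.6108 0.2866 0.09  ]
0.93 142 209 170 224
[0.095, 0.072, 0.062] [262.7 192. ] [210.3 248.5]
[0.095, -0.072, 0.062] [304.  182.6] [212.1 204. ]
[-0.095, -0.072, 0.062] [334.4 207.5] [271.4 205.1]
[-0.095, 0.072, 0.062] [290.5 218.7] [270.2 249.5]
[0, 0, 0.144] [297.6 174.7] [238.  222.2]
[0, 0.044, 0.125] [284.2 183.5] [238.2 237.3]
[0, -0.044, 0.125] [310.7 177.6] [239.2 209.2]
[-0.095, 0.072, 0] [290.8 237.5] [271.5 252. ]
```

```bash
python3 - <<'E'
from h import *
a=snap('top','t22.png');b=snap('side')
find(a,['wheel_centre','jar','beaker','bottle','tray_lip'],1);find(b,['wheel_centre','jar','bottle','tray_lip','basket'],1)
t=cv2.imread('pics/t3.png');print('wheel diff vs t3',cv2.absdiff(t,a['pixels'])[195:225,398:425].mean())
print(ctrl.get_obs()['force'],ctrl.get_obs()['clock']);print(ctrl.close_job())
E
```

```text
wheel_centre [ 0.6265 -0.2587  0.25  ] 0.85 [412. 215.]
jar [ 0.709  -0.0536  0.0971] 0.9 [340. 199.]
beaker [0.7118 0.0284 0.0321] 0.76 [314. 203.]
bottle [0.731  0.0956 0.1119] 0.79 [293. 192.]
tray_lip [ 0.5326 -0.2442  0.0196] 0.75 [396. 255.]
wheel_centre [ 0.691  -0.0665  0.0642] 0.47 [381. 259.]
jar [ 0.6906 -0.0642  0.0676] 0.9 [381. 258.]
bottle [0.7307 0.0823 0.1061] 0.65 [362. 218.]
tray_lip [ 0.5891 -0.2616  0.0221] 0.89 [394. 325.]
basket [0.346  0.5935 0.0387] 0.9 [176. 199.]
wheel diff vs t3 7.560493827160494
[ 0.40532565 -0.45613842 -0.13924676] 81.425
the job is handed in; nothing more can be done
None
```

The job is done and handed in at about 81 s. I wound the press open to its stop, tipped two pressed cakes into the wire basket and slid the tray back against its rear stop (about 8 N contact). I then put both mat cakes in and hung the basket on the balance's hook by the middle of its bail. The gripper was released only once the spring carried the whole load.

**Order:** the tray went back before the two mat cakes were put in, not after them as you listed it.

**Last checks:**
- Both bail sleeves sit within 0.5 pixel of the pose predicted for about 31 mm of pull (basket plus four cakes), and they did not move between two looks.
- Four cakes were found in the basket.
- The wheel, jar, beaker, bottle and tray read where they should.

**Disagreements and mishaps:**
- The fingertips really end about 25 mm short of the stated tool point. The first grip on the wheel missed because of this. I found it with a light touch on the table and corrected for it.
- While tipping the tray, joint 4 came very close to its range limit (95.4 of 95.5 degrees).
- The first entry to the hook was too high and touched its middle rod with about 9 N. I backed out and went in lower.
- In the last side view the networks' best hit for "wheel centre" was the jar, and for "basket" the purple look-alike. I discounted both.
- I had no picture views left at the end, so the final state was checked only with numbers from the cameras.

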